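Decant round erasers from a cup under the desk shelf

ROBOT

A 6-joint arm with a two-finger parallel gripper is mounted at the origin on the work surface. World frame = base frame: x ahead of the robot, y to its left, z up, the work surface at z = 0. Lengths are in m, angles in rad, forces in N, time in s.
With the tool pointing down it reaches from about 0.35 to 0.975 m from the base axis. Payload 7.1 kg.
Tool frame: the origin (TCP) lies midway between the tips of the shut fingers; the grasp point (between the pads) lies 19 mm behind it; z points along the fingers, y is the line along which they close (so a half turn about z gives the same grasp; the last joint's range is limited). The gripper opens to 88 mm and grips with 3 to 60 N. Pads are 20 mm wide; open, the fingers measure 115 mm over their backs; the gripper's body (75 mm by 178 mm) begins 61 mm behind the grasp point.
Start: joints at [1.171, 0.423, 1.63, -0, 1.089, -0.019], TCP at [0.232, 0.58, 0.223] pointing down, gripper open.
Joint ranges: [-3, 3], [-0.9, 2.11], [0.09, 2.58], [-1.31, 4.45], [0.11, 2.69], [-2.54, 2.54]. Speed limits (rad/s): [2.39, 2.39, 3.01, 3.14, 3.14, 3.14].

INTERFACE

Orientations are given as a unit quaternion [w, x, y, z].
In Python, from plant import ctrl, capture, job gives the robot as it stands.
- The arm moves only by the tool apply_moves, never from a script. Its argument "deltas" is one flat list of numbers, 4 for each row, row after row: the shift along the world's x, y, z in m, then the turn about the world's z in rad. A call has 1 to 20 rows; each row is the pose to reach, as a shift and turn from the pose commanded when the call began; what a row does not reach only later rows make up. A row lasts 1/10 s, in which the tool goes at most 50 mm and 8.59 degrees, less where a joint would pass 70% of its speed; a pose out of reach is approached as far as the arm can. A call with a gripper value outside its range is refused whole. "fingers" is the opening, from -1 (shut) to 1 (fully open), set as the call begins (left out, the last holds). The fingers move at their own pace and stop on an object; "squeeze" is the grip in N (left out, the last holds). Time passes only in rows, so rows that repeat a pose let the fingers close. It gives the time, the measured TCP pose, the force, the opening and the grip force at its end, in the units of the state.
- ctrl.observe(): the state, without advancing time (a new reading comes with each control period).
- capture(name): name is "scene" or "top"; returns a dict with "image" (384x512x3 uint8, blue, green, red), "depth" (384x512 float32, m along the optical axis (not along the pixel's ray), 0 where there is no reading), "mtx" (3x3 intrinsics, pixels), "cam_to_world" (4x4, takes a point from camera to world coordinates). Camera axes: x right, y down, z forward; pixel columns grow to the right and rows downward; lengths in m; the calibration is good to about 2 mm. A picture is of the moment at which its call begins.
- job.job_done(): hands the job in; it is judged then, once.
The state is a dict: "clock": time; "q": joint angles; "dq": joint speeds; "effort": joint torques, N m; "position": TCP position; "tcp_rot": TCP orientation; "contact_force": force on the tool from outside, world axes, zero at the start; "torque": the same for the moment, N m; "finger_gap": opening from 0.0 (shut) to 1.0 (fully open); "grip_force": force on a finger pad.
Only numpy, scipy, OpenCV 4.12 (cv2) and the standard library are available. Lean on these libraries where they do the work, as an engineer would, in place of code of your own. Each camera call takes 0.05 s, during which the arm holds its last target. There are 200 camera calls.

TASK

Take the cup of round erasers out from under the front edge of the desk shelf without knocking the shelf, and tip it low over the round dish until all six erasers are in the dish. Then stand the empty cup gently, upright and wholly on the round cork mat, and let go; leave the dish upright and everything else where it is.

Things in the scene. Friction and masses are not known exactly. Their poses are not given: they have to be found in the camera images.
- riser: Desk shelf (mm), fixed: board 340 (x) by 220 (y), 18 thick, underside 150 above the desk, on four posts 18 thick at x +-158, y +-90. Origin on the desk under its centre. Its long front edge (y = -110) covers a little less than half of the cup from above: come from the front (from -y) with the tool tilted about 45 degrees. Books on the board at y 0 to 100, up to 235 high.
- cup: Plain grey round tapered cup (mm), 90 high, open top, six round erasers in it; loose, about 0.12 kg (varies). Origin at the centre of its underside, z up the cup. Outer diameter 44 at the foot, 76 at the rim, wall 3, floor 5. A straight grip band of diameter 66 runs round it from 32 to 60 above its underside. The erasers roll out when it is tipped 95 to 105 degrees from upright; rock it if some stick.
- cup_rim (a point): Centre of the cup's mouth, 90 above its underside.
- dish: Low clear round plastic dish (grey bottom), 50 high, outer diameter 132 at the foot, 144 at the rim, wall 4, floor 5; loose, 0.35 kg. Origin at the centre of its underside.
- mat: Round cork mat, diameter 110, 6 thick, fixed on the desk. Origin at the centre of its underside. Mat and dish may change places.
- eraser0_center (a point): Centre of a round white eraser, a ball 23 in diameter, 10 g (one of six in the cup).
- eraser1_center (a point): Centre of a round white eraser, a ball 23 in diameter, 10 g (one of six in the cup).
- eraser2_center (a point): Centre of a round white eraser, a ball 23 in diameter, 10 g (one of six in the cup).
- eraser3_center (a point): Centre of a round white eraser, a ball 23 in diameter, 10 g (one of six in the cup).
- eraser4_center (a point): Centre of a round white eraser, a ball 23 in diameter, 10 g (one of six in the cup).
- eraser5_center (a point): Centre of a round white eraser, a ball 23 in diameter, 10 g (one of six in the cup).
- notes: Bystander, to be left alone: yellow block of sticky notes, 76 x 76 x 45; loose. Origin at the centre of its underside (sizes in mm).
- stapler: Bystander, to be left alone: stapler, 150 long, 36 wide, 60 high; loose. Origin at the centre of its underside (sizes in mm).
- tape: Bystander, to be left alone: tape dispenser, 130 long, 50 wide, 84 high; loose. Origin at the centre of its underside (sizes in mm).
- pencil_pot: Bystander, to be left alone: steel pot, 76 across, 90 high, with pencils to 181 high standing in it; loose. Origin at the centre of its underside (sizes in mm).
- marker: Bystander, to be left alone: marker pen lying on the desk, 125 long, 19 thick; loose. Origin at the centre of its underside (sizes in mm).
Not all that is in view belongs to the job. Leave any blue look-alike of the dish alone. What is shaped like the cup but purple is not meant.

How it is judged:
By the outcome, as a careful person would: the job done as asked, in the order asked, and still so for the second after the job is handed in, with the robot touching nothing.
It also fails if it takes over 61 s, if anything falls off the work surface, if the arm or the gripper's body presses on something with over 40 N, if the wrist force passes 120 N, or if a joint passes its speed limit or range.

## Working session

There is one attempt and no reset: what is moved stays moved. The work goes in short steps, Python scripts to look and compute and a tool call to move; the robot and the scene stay as the last step left them, time stands still between calls to the robot, and variables do not carry over. Pictures are saved under pics/ and viewed, at most 10 in all, crops included, and the job is handed in when it is done.

Besides the shell and the picture viewer there is one more tool, called in YAML: its name, and indented under it one key for each argument. apply_moves: Moves the arm, as the interface text tells. Its arguments: {"type":"object","properties":{"deltas":{"type":"array","items":{"type":"number"}},"fingers":{"type":"number"},"squeeze":{"type":"number"}},"required":["deltas"]}

```bash
ls -la; mkdir -p pics; python3 - <<'E'
from plant import ctrl,capture,job
import cv2
print(ctrl.observe()); print([a for a in dir(ctrl) if a[0]!='_'])
for n in("scene","top"):
    c=capture(n); cv2.imwrite(f"pics/{n}0.png",cv2.resize(c["image"],(800,600)))
    print(n,c["mtx"],c["cam_to_world"])
    import numpy as np; np.savez(f"{n}0.npz",**c)
E
```

```text
total 12
drwxr-xr-x  3 agent agent 4096 Nov 30 19:45 .
drwxr-xr-x 23 root  root  4096 Nov 30 19:45 ..
drwxr-xr-x  2 agent agent 4096 Nov 30 19:45 pics
{'clock': 0.0, 'q': array([ 1.17097153e+00,  4.23840170e-01,  1.63066411e+00,  2.63533349e-06,
        1.08859407e+00, -1.90250034e-02]), 'dq': array([ 0.00088355,  0.00056317,  0.00168889,  0.00222608,  0.00020218,
       -0.00042397]), 'effort': array([-1.76933831e-04, -5.44616318e+01, -2.73668379e+01,  6.44033588e-02,
        2.27706169e-02, -8.58291332e-05]), 'position': array([0.23206835, 0.57973442, 0.22191229]), 'tcp_rot': array([-1.57656204e-04,  1.89252127e-01,  9.81928239e-01, -7.36154258e-04]), 'contact_force': array([0.11064877, 0.09122292, 0.66306379]), 'torque': array([-0.01493917,  0.00547725, -0.03717968]), 'grip_force': 0.0, 'finger_gap': 0.9992862495112895}
['MotionError', 'observe']
scene [[387.37719945   0.         254.78912925]
 [  0.         387.37719945 184.51636279]
 [  0.           0.           1.        ]] [[ 6.92675778e-01  4.20731672e-01 -5.85820046e-01  1.21060398e+00]
 [ 7.21248119e-01 -4.05403430e-01  5.61648653e-01 -6.83376324e-01]
 [-1.19007908e-03 -8.11562024e-01 -5.84265064e-01  8.43011146e-01]
 [ 0.00000000e+00  0.00000000e+00  0.00000000e+00  1.00000000e+00]]
top [[370.34314422   0.         255.24799808]
 [  0.         370.34314422 193.6791407 ]
 [  0.           0.           1.        ]] [[ 0.00405856 -0.98375244  0.17948444  0.25201569]
 [-0.99996147 -0.0025954   0.00838605  0.03817085]
 [-0.00778396 -0.17951156 -0.98372507  1.3533644 ]
 [ 0.          0.          0.          1.        ]]
```

View pics/scene0.png

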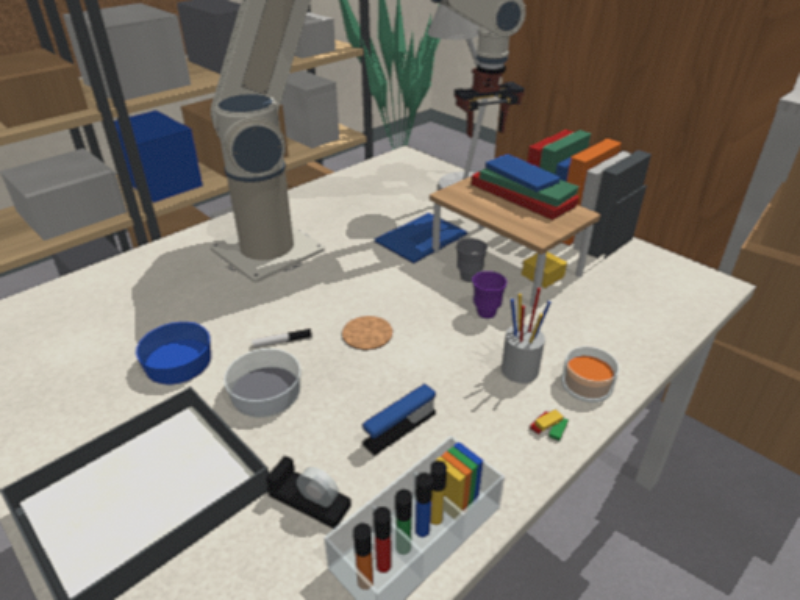

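View pics/top0.png

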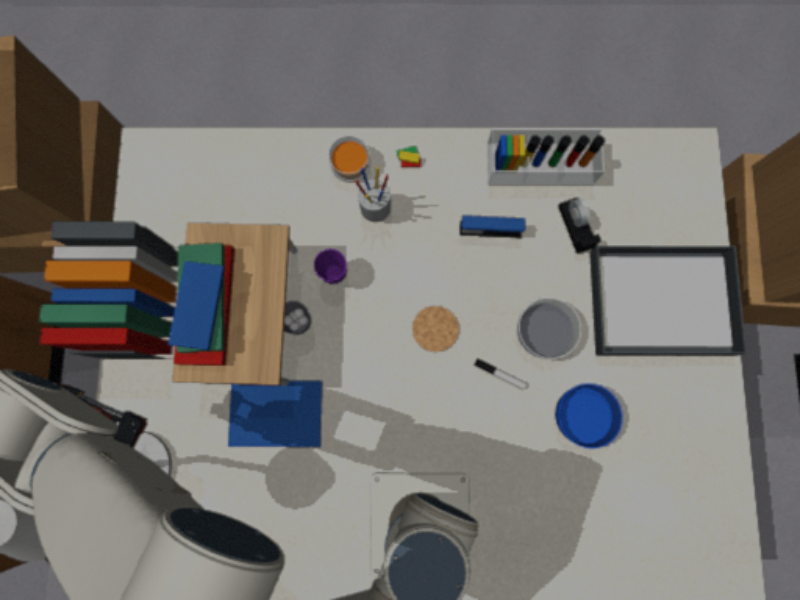

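```bash
cat > h.py <<'E'
import numpy as np
def P(c,u,v,z=None):
    "u,v in 800x600 view; world point by depth or by plane z"
    u,v=u*.64,v*.64
    K=c["mtx"];T=c["cam_to_world"]
    r=np.array([(u-K[0,2])/K[0,0],(v-K[1,2])/K[1,1],1.])
    if z is None:
        d=np.median(c["depth"][int(v)-1:int(v)+2,int(u)-1:int(u)+2])
    else: d=(z-T[2,3])/(T[:3,:3]@r)[2]
    return (T[:3,:3]@(r*d)+T[:3,3]).round(3)
E
python3 - <<'E'
from h import *
c=dict(np.load("top0.npz"))
for n,u,v,z in [("cup rim ctr",296,318,.09),("cup rim R",311,318,.09),("cup rim top",298,302,.09),("cup rim bot",298,334,.09),("mat",436,328,.006),("dish rim L",517,328,.05),("dish R",582,328,.05),("dish T",549,298,.05),("dish B",549,360,.05),("purple",331,266,.09),
 ("board FR",289,224,.168),("board FL",279,384,.168),("board BL",172,381,.168),("bookstack",200,300,None),("redbook front",232,250,None),("standing",60,235,None),("standing2",60,335,None),("pot",376,203,.09),("marker",484,365,.01),("marker2",526,385,.01),("blue",589,415,.05),("stapler",492,226,.06)]:
    print(n,P(c,u,v,z),P(c,u,v))
E
```

```text
cup rim ctr [0.447 0.276 0.09 ] [0.455 0.285 0.043]
cup rim R [0.447 0.243 0.09 ] [0.461 0.257 0.003]
cup rim top [0.483 0.273 0.09 ] [0.485 0.275 0.082]
cup rim bot [0.412 0.271 0.09 ] [0.416 0.277 0.055]
mat [ 0.438 -0.038  0.006] [ 0.438 -0.038  0.005]
dish rim L [ 0.432 -0.219  0.05 ] [ 0.438 -0.228  0.004]
dish R [ 0.432 -0.366  0.05 ] [ 0.439 -0.382 -0.   ]
dish T [ 0.501 -0.294  0.05 ] [ 0.503 -0.296  0.042]
dish B [ 0.36  -0.288  0.05 ] [ 0.364 -0.301 -0.   ]
purple [0.566 0.202 0.09 ] [0.586 0.212 0.008]
board FR [0.639 0.284 0.168] [0.692 0.318 0.004]
board FL [0.299 0.291 0.168] [0.3   0.293 0.161]
board BL [0.305 0.51  0.168] [0.312 0.576 0.002]
bookstack [0.46  0.439 0.236] [0.46  0.439 0.236]
redbook front [0.574 0.395 0.192] [0.574 0.395 0.192]
standing [0.592 0.73  0.237] [0.592 0.73  0.237]
standing2 [0.39  0.712 0.232] [0.39  0.712 0.232]
pot [0.714 0.102 0.09 ] [0.715 0.102 0.09 ]
marker [ 0.351 -0.148  0.01 ] [ 0.35  -0.147  0.019]
marker2 [ 0.306 -0.243  0.01 ] [ 0.305 -0.242  0.016]
blue [ 0.239 -0.371  0.05 ] [ 0.239 -0.385  0.005]
stapler [ 0.67  -0.167  0.06 ] [ 0.67  -0.167  0.06 ]
```

apply_moves:
  deltas: [0,0,0.05,0,0,0,0.1,0,0,0,0.15,0,0,0,0.2,0,0,0,0.25,0,0,0,0.3,0,0,0,0.35,0,0,0,0.4,0,0,0,0.45,0,0,0,0.5,0,0,0,0.55,0,0,0,0.6,0]

```text
clock: 1.3
position: [0.2321, 0.5799, 0.8157]
tcp_rot: [0.0, 0.189, 0.982, 0.001]
contact_force: [0.6, 2.0, 0.6]
finger_gap: 1.002
grip_force: 0.0
```

apply_moves:
  deltas: [0,0,0.05,0,0,0,0.1,0,0,0,0.15,0,0,0,0.2,0,0,0,0.25,0,0,0,0.3,0,0,0,0.35,0,0,0,0.4,0]

```text
clock: 2.1
position: [0.1782, 0.4454, 0.9334]
tcp_rot: [0.0, 0.189, 0.982, 0.003]
contact_force: [0.6, -0.3, -0.4]
finger_gap: 1.0
grip_force: 0.0
```

```bash
python3 -c "
from plant import ctrl
print(ctrl.observe())"
```

```text
{'clock': 2.1, 'q': array([ 1.16499047e+00,  3.59824367e-01,  8.77829238e-02,  1.24577984e-03,
        2.68889813e+00, -2.39013664e-02]), 'dq': array([-0.00282279, -0.07339683,  0.00207044, -0.00197479, -0.00037673,
       -0.00393738]), 'effort': array([ 1.77382969e-02, -4.27210879e+01, -1.96550614e+01,  3.38808226e-02,
        1.50361913e-02,  4.04618739e-03]), 'position': array([0.1782312 , 0.44539748, 0.93338583]), 'tcp_rot': array([2.77520763e-04, 1.89242624e-01, 9.81927027e-01, 2.54291255e-03]), 'contact_force': array([ 0.59275124, -0.28629583, -0.35334142]), 'torque': array([-0.02276019,  0.05318862, -0.04834814]), 'grip_force': 0.0, 'finger_gap': 1.000316499150157}
```

apply_moves:
  deltas: [0.2,0.5,1.0,0,0.2,0.5,1.0,0,0.2,0.5,1.0,0,0.2,0.5,1.0,0,0.2,0.5,1.0,0,0.2,0.5,1.0,0]

```text
clock: 2.7
position: [0.1753, 0.4382, 0.9394]
tcp_rot: [0.001, 0.189, 0.982, 0.009]
contact_force: [0.6, 0.8, 0.4]
finger_gap: 0.999
grip_force: 0.0
```

```bash
python3 -c "
from plant import ctrl
s=ctrl.observe();print(s['q'],s['dq'],s['position'],s['tcp_rot'])"
```

```text
[ 1.16433721e+00  3.47453938e-01  8.72663646e-02  2.50762980e-03
  2.68897035e+00 -2.34325057e-02] [-0.00015046 -0.00681564 -0.00086382 -0.0014545   0.00078916 -0.00017548] [0.1752848  0.43819192 0.93941524] [0.00138335 0.18922526 0.98189276 0.00885969]
```

apply_moves:
  deltas: [0.2,0.5,1.0,0,0.2,0.5,1.0,0,0.2,0.5,1.0,0]

```text
clock: 3.0
position: [0.1726, 0.4316, 0.9448]
tcp_rot: [0.002, 0.189, 0.982, 0.015]
contact_force: [0.6, 0.5, 0.6]
finger_gap: 1.001
grip_force: 0.0
```

```bash
python3 -c "
from plant import ctrl
s=ctrl.observe();print(s['q'],s['dq'],s['position'],s['tcp_rot'])"
```

```text
[ 1.1635777   0.33627363  0.0866402   0.00387278  2.68909278 -0.02294997] [-0.00145305 -0.01635897  0.00244255 -0.00098018 -0.00104561 -0.00128243] [0.17261966 0.43157469 0.94482448] [0.0023553  0.18921156 0.98182457 0.01462679]
```

apply_moves:
  deltas: [0,0,10,0,0,0,10,0]

```text
clock: 3.2
position: [0.1635, 0.4089, 0.9621]
tcp_rot: [0.006, 0.189, 0.981, 0.033]
contact_force: [0.1, 0.1, 0.2]
finger_gap: 0.999
grip_force: 0.0
```

```bash
python3 -c "
from plant import ctrl
s=ctrl.observe();print(s['q'],s['dq'],s['position'],s['tcp_rot'])"
```

```text
[ 1.16196819  0.29847818  0.08607553  0.00484461  2.68963365 -0.02359672] [-3.87690208e-03 -1.52682536e-01  1.08116078e-03 -2.80443542e-03
 -7.57796895e-05 -6.25754668e-03] [0.16347053 0.40890464 0.96207437] [0.00626794 0.18914505 0.98137034 0.03312269]
```

apply_moves:
  deltas: [0,0,10,0]

```text
clock: 3.3
position: [0.1586, 0.3967, 0.9708]
tcp_rot: [0.008, 0.189, 0.981, 0.043]
contact_force: [0.2, 0.0, -0.0]
finger_gap: 1.003
grip_force: 0.0
```

apply_moves:
  deltas: [0,0,10,0]

```text
clock: 3.4
position: [0.1531, 0.3831, 0.9801]
tcp_rot: [0.01, 0.189, 0.98, 0.054]
contact_force: [-0.6, 0.4, -0.2]
finger_gap: 0.999
grip_force: 0.0
```

apply_moves:
  deltas: [0,0,0.05,0]

```text
clock: 3.5
position: [0.148, 0.3705, 0.9884]
tcp_rot: [0.012, 0.189, 0.98, 0.064]
contact_force: [-0.6, 0.7, 0.6]
finger_gap: 1.001
grip_force: 0.0
```

apply_moves:
  deltas: [0,0,0.05,0]

```text
clock: 3.6
position: [0.1433, 0.3586, 0.9957]
tcp_rot: [0.014, 0.189, 0.979, 0.073]
contact_force: [0.2, 0.3, 0.6]
finger_gap: 0.997
grip_force: 0.0
```

apply_moves:
  deltas: [0,0,10,0,0,0,10,0]

```text
clock: 3.8
position: [0.1356, 0.3394, 1.007]
tcp_rot: [0.017, 0.189, 0.978, 0.088]
contact_force: [-0.5, -0.4, -0.9]
finger_gap: 0.999
grip_force: 0.0
```

```bash
python3 -c "
from plant import ctrl
s=ctrl.observe();print(s['q'],s['dq'],s['position'],s['tcp_rot'])"
```

```text
[ 1.15333588  0.18682724  0.08634272  0.01307426  2.68925497 -0.02427815] [-0.0074478  -0.09463364  0.01068065 -0.00139283 -0.00551121 -0.00203666] [0.13557434 0.33938606 1.00702881] [0.01733585 0.18854593 0.97797831 0.0877971 ]
```

```bash
cat > fk.py <<'E'
import numpy as np
from scipy.optimize import least_squares
from scipy.spatial.transform import Rotation as R
D=[([1.17097153,4.23840170e-01,1.63066411,0,1.08859407,-.019],[0.23206835,0.57973442,0.22191229]),
([1.16499047,3.59824367e-01,8.77829238e-02,.0012,2.68889813,-.0239],[0.1782312,0.44539748,0.93338583]),
([1.16433721,3.47453938e-01,8.72663646e-02,.0025,2.68897035,-.0234],[0.1752848,0.43819192,0.93941524]),
([1.16196819,0.29847818,0.08607553,0.00484461,2.68963365,-.0236],[0.16347053,0.40890464,0.96207437]),
([1.15333588,0.18682724,0.08634272,0.01307426,2.68925497,-.0243],[0.13557434,0.33938606,1.00702881])]
if __name__=="__main__":
    # raw planar fit with q1 plane azimuth offset check
    def f(p):
        h,L1,L2,L3,b=p; o=[]
        for q,x in D:
            a=q[1];c=a+q[2];s=c+q[4];o+=[L1*np.sin(a)+L2*np.sin(c)+b*np.cos(c)+L3*np.sin(s)-np.hypot(*x[:2]),h+L1*np.cos(a)+L2*np.cos(c)-b*np.sin(c)+L3*np.cos(s)-x[2]]
        return o+[1e-4*b]
    s=least_squares(f,[.35,.45,.45,.3,0]);print(s.x,np.abs(s.fun).max())
    for q,x in D: print(q[0]-np.arctan2(x[1],x[0]))
E
python3 fk.py
```

```text
[0.31293258 0.56346424 0.48487594 0.31049351 0.07752967] 2.0283667325760035e-05
-0.0190588420400577
-0.02515972856460813
-0.0259369381721668
-0.028514311601638642
-0.03741158177748627
```

```bash
cat >> fk.py <<'E'
P0=np.array([0.31293258,0.56346424,0.48487594,0.31049351,0.07752967,0.012])
LO=np.array([-3,-.9,.09,-1.31,.11,-2.54]);HI=np.array([3,2.11,2.58,4.45,2.69,2.54])
VM=.07*np.array([2.39,2.39,3.01,3.14,3.14,3.14])
def fk(q,p=None):
    h,L1,L2,L3,b,d=P0 if p is None else p
    E=R.from_euler
    A=E('z',q[0]);B=A*E('y',q[1]);C=B*E('y',q[2]);W=C*E('z',q[3])*E('y',q[4]);T=W*E('z',q[5]+np.pi/2)
    x=np.array([0,0,h])+A.apply([0,d,0])+B.apply([0,0,L1])+C.apply([b,0,L2])+W.apply([0,0,L3])
    return x,T
def ik(q,x,T,w):
    def f(v):
        a,b=fk(v); return np.r_[a-x,w*(T*b.inv()).as_rotvec(),1e-4*(v-q)]
    return least_squares(f,np.clip(q,LO+1e-6,HI-1e-6),bounds=(LO-1e-9,HI+1e-9)).x
def call(q,rows,w=.6,base=None):
    "simulate one call; rows n x 4"
    x0,T0=fk(q) if base is None else base
    for r in np.reshape(rows,(-1,4)):
        xt=x0+r[:3];Tt=R.from_euler('z',r[3])*T0
        x,T=fk(q)
        d=xt-x;n=np.linalg.norm(d);xt=x+d*min(1,.05/max(n,1e-9))
        e=(Tt*T.inv()).as_rotvec();m=np.linalg.norm(e);Tt=R.from_rotvec(e*min(1,.15/max(m,1e-9)))*T
        qn=ik(q,xt,Tt,w);s=np.max(np.abs(qn-q)/VM);q=q+(qn-q)/max(1,s)
    return q
def st(q):
    x,T=fk(q);a=T.apply([0,0,1]);y=T.apply([0,1,0])
    return "q %s x %s tilt %.1f az %.1f yz %.2f"%(np.round(q,3),x.round(3),np.degrees(np.arccos(-a[2])),np.degrees(np.arctan2(a[1],a[0])),y[2])
E
python3 - <<'E'
from fk import *
for w in(.3,.6,1.):
    q=np.array([1.16433721,3.47453938e-01,.09,2.50762980e-03,2.68897035,-2.34325057e-02])
    o=[]
    for rows in([[.2,.5,1,0]]*3,[[0,0,10,0]]*2,[[0,0,10,0]],[[0,0,10,0]],[[0,0,.05,0]],[[0,0,.05,0]],[[0,0,10,0]]*2):
        q=call(q,rows,w); o.append(q[1])
    print(w,np.round(o,4),st(q))
print(fk(D[0][0])[0],fk(D[0][0])[1].as_quat(),fk(D[4][0])[0])
E
```

```text
0.3 [0.3309 0.2732 0.2395 0.207  0.1759 0.1463 0.1021] q [ 1.136  0.102  0.09   0.044  2.37  -0.013] x [0.147 0.368 1.075] tilt 33.2 az 68.3 yz 0.55
0.6 [0.3466 0.3032 0.2811 0.2598 0.2392 0.2192 0.1871] q [ 1.153  0.187  0.092  0.014  2.69  -0.024] x [0.136 0.34  1.005] tilt 9.9 az 68.1 yz 0.17
1.0 [0.3496 0.3043 0.2829 0.2631 0.2449 0.2282 0.1958] q [ 1.158  0.196  0.167  0.006  2.69  -0.027] x [0.142 0.355 0.982] tilt 5.1 az 68.0 yz 0.09
[0.23202105 0.57987754 0.22191229] [ 1.89263802e-01  9.81925988e-01 -7.36400839e-04 -1.56505963e-04] [0.13557624 0.33964896 1.00705222]
```

```bash
nproc; cat > srch.py <<'E'
from fk import *
from multiprocessing import Pool
import sys,time
def g(q): return fk(q)[1].inv().apply([0,0,1])
def one(seed):
    rng=np.random.default_rng(seed)
    while 1:
        q=rng.uniform([-1.2,-.6,.09,-1.31,.11,-2.54],[1.2,1.5,2.58,4.45,2.69,2.54])
        for j in rng.choice([2,4,5],rng.integers(1,3),replace=False): q[j]=(LO if rng.random()<.5 else HI)[j]
        x,T=fk(q);a=T.apply([0,0,1])
        if .2<x[2]<.9 and .35<np.hypot(*x[:2])<.9 and a[2]<-.2: break
    k=int(rng.choice([1,5])); d=rng.normal(size=3);d/=np.linalg.norm(d)
    m=rng.integers(3); pull=d if m!=1 else 0*d; yaw=rng.choice([-1,1])*(m!=0)*1.5
    q2=call(q,[np.r_[pull,yaw]]*k)
    dr=np.degrees(np.arccos(np.clip(g(q)@g(q2),-1,1)))
    return dr/k,k,q,pull,yaw,q2
if __name__=="__main__":
    t=time.time()
    with Pool() as p: o=p.map(one,range(3000),chunksize=20)
    print(time.time()-t)
    o.sort(key=lambda r:-r[0])
    for k in(1,5):
        for r in [r for r in o if r[1]==k][:9]:
            print(k,"%.2f/row"%r[0],"q",r[2].round(2),"pull",r[3].round(1),"yaw",r[4],"dx",(fk(r[5])[0]-fk(r[2])[0]).round(2),"q2",r[5].round(2))
E
python3 srch.py
```

```text
4
38.99849009513855
1 4.76/row q [ 0.49 -0.49  2.58  2.18  0.21 -2.54] pull [-0.5 -0.8  0.3] yaw 1.5 dx [ 0.01 -0.01  0.03] q2 [ 0.32 -0.51  2.58  1.98  0.39 -2.43]
1 4.33/row q [-0.49  0.07  2.28  1.48  0.11 -2.54] pull [ 0.6  0.8 -0.3] yaw -1.5 dx [ 0.01 -0.   -0.01] q2 [-0.49  0.1   2.27  1.58  0.11 -2.54]
1 4.27/row q [ 0.14  0.23  1.85 -0.74  0.41  2.54] pull [-0.   0.3 -0.9] yaw -1.5 dx [ 0.01 -0.01 -0.02] q2 [ 0.13  0.28  1.79 -0.66  0.5   2.54]
1 4.20/row q [ 1.04 -0.59  2.58  3.71  0.11  1.44] pull [-0.9  0.3  0.3] yaw -1.5 dx [-0.01  0.02  0.01] q2 [ 1.2  -0.54  2.58  3.93  0.29  1.31]
1 4.14/row q [0.5  0.66 0.09 1.88 2.69 0.28] pull [ 0.2 -1.  -0. ] yaw 1.5 dx [-0.02 -0.02  0.02] q2 [0.5  0.66 0.09 2.1  2.69 0.4 ]
1 4.09/row q [-0.74 -0.51  2.58 -0.71  0.11 -0.19] pull [ 0.3  0.3 -0.9] yaw -1.5 dx [-0.    0.01 -0.02] q2 [-0.63 -0.49  2.58 -0.85  0.22  0.03]
1 3.92/row q [-0.43  0.39  1.84  3.51  0.11  2.5 ] pull [ 0.2 -0.4  0.9] yaw 1.5 dx [0.02 0.02 0.03] q2 [-0.41  0.37  1.82  3.4   0.11  2.54]
1 3.91/row q [-0.93  0.01  1.35 -0.7   0.62  2.54] pull [ 0.9 -0.2 -0.4] yaw
[... 794 characters left out ...]

5 3.72/row q [ 0.02 -0.54  2.58  2.74  0.11  1.42] pull [-0.5  0.8  0.4] yaw -1.5 dx [0.02 0.1  0.09] q2 [ 0.52 -0.46  2.54  3.84  0.55  0.57]
5 3.55/row q [-0.75  0.45  2.06  2.95  0.58 -2.54] pull [ 0. -0.  0.] yaw -1.5 dx [-0.03 -0.02 -0.03] q2 [-0.66  0.5   2.08  3.52  0.68 -2.54]
5 3.49/row q [1.14 0.35 1.9  0.8  0.11 2.54] pull [-0. -0.  0.] yaw -1.5 dx [ 0.04 -0.02 -0.01] q2 [1.07 0.36 1.92 1.2  0.11 2.54]
5 3.38/row q [ 0.02  0.72  0.09  4.41  2.69 -2.51] pull [0. 0. 0.] yaw -1.5 dx [-0.02 -0.05  0.01] q2 [-0.13  0.78  0.09  3.99  2.69 -2.54]
5 3.35/row q [-0.25  0.63  0.78  0.44  1.85  2.54] pull [-0. -0.  0.] yaw -1.5 dx [-0.03 -0.03 -0.04] q2 [-0.38  0.39  1.31  0.66  1.28  2.54]
```

```bash
cat > plan.py <<'E'
from fk import *
from multiprocessing import Pool
def g(q): return fk(q)[1].inv().apply([0,0,1])
def expand(a):
    q,seq,seed,zmin,box,kk=a
    rng=np.random.default_rng(seed)
    k=int(rng.choice(kk)); yaw=round(rng.choice([0,1,1,1])*rng.choice([-1,1])*rng.uniform(.3,.16*k),1)
    d=rng.normal(size=3)*rng.choice([0,.1,.3]);d=d.round(2)
    x=fk(q)[0]+d
    r=[*d,yaw]
    n=max(np.linalg.norm(d)/.05,abs(yaw)/.15,1)
    q2=q;ok=True
    q2=call(q,[np.array(r)*min(1,(i+1)/n) for i in range(k)])
    x2=fk(q2)[0]
    if not(zmin<x2[2] and box[0]<x2[0]<box[1] and box[2]<x2[1]<box[3]): return None
    return q2,seq+[(k,r)]
def beam(q0,score,depth=5,width=24,br=14,zmin=.4,box=(.1,.8,-.6,.6),seed=0,kk=(4,7,10),tol=2.,verb=1):
    B=[(q0,[])];best=(score(q0),q0,[])
    with Pool() as p:
        for dpt in range(depth):
            jobs=[(q,s,hash((seed,dpt,i,j))%2**32,zmin,box,kk) for i,(q,s) in enumerate(B) for j in range(br*max(1,width//len(B)))]
            C=[c for c in p.map(expand,jobs,chunksize=8) if c]
            C.sort(key=lambda c:score(c[0])); 
            B=[];
            for c in C:   # keep diverse
                if all(np.abs(c[0]-b[0]).max()>.15 for b in B): B.append(c)
                if len(B)==width: break
            s=score(B[0][0])
            if verb: print(dpt,round(s,2))
            if s<best[0]: best=(s,*B[0])
            if s<tol: break
    return best
def show(q0,seq):
    q=q0
    for k,r in seq:
        n=max(np.linalg.norm(r[:3])/.05,abs(r[3])/.15,1)
        q=call(q,[np.array(r)*min(1,(i+1)/n) for i in range(k)])
        print(k,"rows",np.round(r,2).tolist(),"ramp %.1f"%n,st(q))
    return q
E
cat > s0.py <<'E'
from plan import *
from plant import ctrl
q0=np.clip(ctrl.observe()['q'],LO,HI); print(st(q0))
def sc(q):
    v=g(q);th=np.degrees(np.arccos(-v[2]));roll=np.degrees(abs(np.arcsin(v[1])))
    return max(0,abs(th-52)-4)+roll
b=beam(q0,sc,depth=5); print(b[0]); show(q0,b[2])
E
time timeout 400 python3 s0.py
```

```text
q [ 1.153  0.187  0.09   0.013  2.689 -0.024] x [0.136 0.34  1.006] tilt 10.1 az 68.0 yz 0.17
0 47.41
1 46.64
2 29.79
3 11.46
4 6.54
6.542778934389155
10 rows [0.04, -0.03, 0.08, 1.5] ramp 10.0 q [ 0.887  0.135  0.255  0.466  2.69  -1.323] x [0.157 0.308 0.986] tilt 11.4 az 135.7 yz 0.19
10 rows [0.32, 0.02, 0.16, 0.5] ramp 7.2 q [ 0.567  0.336  0.188  0.373  2.69  -2.237] x [0.359 0.302 0.921] tilt 10.8 az 154.4 yz 0.17
10 rows [-0.0, 0.0, 0.0, 1.4] ramp 9.3 q [ 0.623  0.41   0.09   0.96   2.69  -2.54 ] x [0.301 0.368 0.936] tilt 24.5 az 156.4 yz 0.11
7 rows [-0.0, -0.0, 0.0, 0.8] ramp 5.3 q [ 0.706  0.464  0.09   1.476  2.69  -2.54 ] x [0.237 0.395 0.944] tilt 38.1 az 175.7 yz 0.03
4 rows [0.0, -0.0, -0.0, 0.4] ramp 2.7 q [ 0.833  0.494  0.09   1.699  2.69  -2.54 ] x [0.181 0.417 0.947] tilt 43.9 az -170.8 yz -0.04
real	0m37.483s
user	2m21.524s
sys	0m0.265s
```

```bash
cat >> plan.py <<'E'
def goto(q,x,az,n=25,base=None):
    "one call: straight move to TCP x with tool azimuth az (deg), shortest yaw"
    x0,T=fk(q);a=T.apply([0,0,1]);y=np.radians(az)-np.arctan2(a[1],a[0])
    out=[]
    for yy in (y,y-2*np.pi,y+2*np.pi):
        if abs(yy)>4: continue
        r=np.r_[np.array(x)-x0,yy];m=max(np.linalg.norm(r[:3])/.05,abs(yy)/.15,1)
        n=int(np.ceil(m))+6
        q2=call(q,[r*min(1,(i+1)/m) for i in range(n)]);out.append((yy,n,q2,np.linalg.norm(fk(q2)[0]-x)))
    return out
E
python3 - <<'E'
from plan import *
q=np.array([.833,.494,.09,1.699,2.69,-2.54])
for az in(50,60,70,80,90):
    x1=np.array([.447,.281,.05]); 
    th=np.radians(44);A=np.radians(az);a=np.array([np.sin(th)*np.cos(A),np.sin(th)*np.sin(A),-np.cos(th)])
    for yy,n,q2,e in goto(q,x1-.12*a,az):
        print(az,"yaw %.2f n %d err %.3f"%(yy,n,e),st(q2))
        if e<.01:
            for r in goto(q2,x1+.019*a,az): print("    grasp %.3f"%r[3],st(r[2]))
E
```

```text
50 yaw 3.85 n 32 err 1.029 q [ 2.237  0.248  0.09   4.45   2.475 -1.539] x [-0.015  0.299  1.077] tilt 46.5 az 3.5 yz -0.30
50 yaw -2.43 n 24 err 0.170 q [ 0.54  -0.181  2.389  0.686  0.285 -2.54 ] x [0.344 0.285 0.285] tilt 41.7 az 46.5 yz -0.07
60 yaw -2.25 n 24 err 0.246 q [ 0.55  -0.254  2.282  0.606  0.512 -2.54 ] x [0.329 0.318 0.343] tilt 41.7 az 56.3 yz -0.06
70 yaw -2.08 n 24 err 0.337 q [ 0.591 -0.287  2.131  0.564  0.735 -2.54 ] x [0.314 0.359 0.416] tilt 41.8 az 66.4 yz -0.06
80 yaw -1.91 n 24 err 0.445 q [ 0.637 -0.269  1.919  0.549  0.969 -2.54 ] x [0.303 0.406 0.509] tilt 41.8 az 76.8 yz -0.05
90 yaw -1.73 n 24 err 0.576 q [ 0.657 -0.171  1.591  0.565  1.252 -2.54 ] x [0.315 0.458 0.633] tilt 41.8 az 87.4 yz -0.03
```

apply_moves:
  deltas: [0.004,-0.003,0.008,0.15,0.008,-0.006,0.016,0.3,0.012,-0.009,0.024,0.45,0.016,-0.012,0.032,0.6,0.02,-0.015,0.04,0.75,0.024,-0.018,0.048,0.9,0.028,-0.021,0.056,1.05,0.032,-0.024,0.064,1.2,0.036,-0.027,0.072,1.35,0.04,-0.03,0.08,1.5]

```text
clock: 4.8
position: [0.1651, 0.3383, 1.0013]
tcp_rot: [-0.007, -0.485, 0.865, 0.126]
contact_force: [-1.3, 0.1, 0.1]
finger_gap: 0.998
grip_force: 0.0
```

apply_moves:
  deltas: [0.044,0.003,0.022,0.07,0.089,0.006,0.044,0.14,0.133,0.008,0.067,0.21,0.178,0.011,0.089,0.28,0.222,0.014,0.111,0.35,0.267,0.017,0.133,0.42,0.32,0.02,0.16,0.5,0.32,0.02,0.16,0.5,0.32,0.02,0.16,0.5,0.32,0.02,0.16,0.5]

```text
clock: 5.8
position: [0.3568, 0.3327, 0.9275]
tcp_rot: [-0.023, -0.68, 0.722, 0.126]
contact_force: [0.6, -1.1, -1.1]
finger_gap: 1.002
grip_force: 0.0
```

```bash
cat > now.py <<'E'
from fk import *
from plant import ctrl
s=ctrl.observe();q=s['q'];x,T=fk(q);o=s['tcp_rot']
print(s['clock'],st(q)); print("meas",s['position'].round(3),"fk err mm",((x-s['position'])*1e3).round(1),"rot err deg",np.degrees((R.from_quat(np.r_[o[1:],o[0]])*T.inv()).magnitude()).round(2),"F",s['contact_force'].round(1),"gap",round(s['finger_gap'],3),s['grip_force'])
E
python3 now.py
```

```text
5.8 q [ 0.574  0.392  0.088  0.574  2.689 -1.992] x [0.357 0.333 0.928] tilt 14.7 az 143.6 yz 0.21
meas [0.357 0.333 0.928] fk err mm [-0.1  0.3  0. ] rot err deg 0.0 F [ 0.6 -1.1 -1.1] gap 1.002 0.0
```

```bash
cat > reach.py <<'E'
from plan import *
def pose(x,th,az,s,back=0.):
    th,A=np.radians(th),np.radians(az)
    a=np.array([np.sin(th)*np.cos(A),np.sin(th)*np.sin(A),-np.cos(th)])
    y=s*np.array([-np.sin(A),np.cos(A),0]);X=np.cross(y,a)
    return np.array(x)+(.019-back)*a,R.from_matrix(np.c_[X,y,a])
def solve(x,T,n=12,seed=0):
    rng=np.random.default_rng(seed);S=[]
    for i in range(n):
        q=ik(rng.uniform(LO,HI),x,T,.3);e=fk(q)
        if np.linalg.norm(e[0]-x)<2e-3 and (T*e[1].inv()).magnitude()<.02 and all(np.abs(q-b).max()>.2 for b in S): S.append(q)
    return S
def f(a):
    az,th,s,b=a;return a,solve(*pose([.447,.281,.05],th,az,s,b))
if __name__=="__main__":
    with Pool() as p:
        for a,S in p.map(f,[(az,th,s,b) for az in(40,60,75,90) for th in(45,55) for s in(1,-1) for b in(0,.12)]):
            for q in S: print(a,q.round(2))
E
python3 reach.py
```

```text
(40, 45, 1, 0) [0.44 0.69 2.36 2.86 0.7  1.6 ]
(40, 45, 1, 0.12) [0.35 0.4  2.54 2.7  0.6  1.69]
(40, 45, -1, 0) [ 0.44  0.69  2.36  2.86  0.7  -1.54]
(40, 45, -1, 0.12) [ 0.35  0.4   2.54  2.7   0.6  -1.45]
(40, 55, 1, 0) [0.41 0.83 2.41 2.87 1.05 1.54]
(40, 55, -1, 0) [ 0.41  0.83  2.41  2.87  1.05 -1.6 ]
(60, 45, 1, 0) [0.26 0.69 2.29 2.22 0.68 1.75]
(60, 45, 1, 0.12) [0.06 0.42 2.41 1.83 0.66 1.99]
(60, 45, -1, 0) [ 0.26  0.69  2.29  2.22  0.68 -1.39]
(60, 45, -1, 0.12) [ 0.06  0.42  2.41  1.83  0.66 -1.15]
(60, 55, 1, 0) [0.19 0.81 2.32 2.27 0.95 1.58]
(60, 55, 1, 0.12) [-0.08  0.61  2.46  1.97  0.93  1.65]
(60, 55, -1, 0) [ 0.19  0.81  2.32  2.27  0.95 -1.56]
(60, 55, -1, 0.12) [-0.08  0.61  2.46  1.97  0.93 -1.49]
(75, 45, 1, 0) [0.18 0.7  2.2  1.76 0.71 1.91]
(75, 45, 1, 0.12) [-0.03  0.46  2.27  1.38  0.78  2.15]
(75, 45, -1, 0) [ 0.18  0.7   2.2   1.76  0.71 -1.23]
(75, 45, -1, 0.12) [-0.03  0.46  2.27  1.38  0.78 -0.99]
(75, 55, 1, 0) [0.1  0.79 2.22 1.84 0.92 1.73]
(75, 55, 1, 0.12) [-0.16  0.61  2.29  1.51  0.96  1.87]
(75, 55, -1, 0) [ 0.1   0.79  2.22  1.84  0.92 -1.42]
(75, 55, -1, 0.12) [-0.16  0.61  2.29  1.51  0.96 -1.28]
(90, 45, 1, 0) [0.14 0.71 2.1  1.38 0.79 2.04]
(90, 45, 1, 0.12) [-0.05  0.52  2.12  1.08  0.93  2.22]
(90, 45, -1, 0) [ 0.14  0.71  2.1   1.38  0.79 -1.1 ]
(90, 45, -1, 0.12) [-0.05  0.52  2.12  1.08  0.93 -0.92]
(90, 55, 1, 0) [0.07 0.8  2.09 1.46 0.97 1.88]
(90, 55, 1, 0.12) [-0.15  0.64  2.11  1.18  1.07  2.01]
(90, 55, -1, 0) [ 0.07  0.8   2.09  1.46  0.97 -1.26]
(90, 55, -1, 0.12) [-0.15  0.64  2.11  1.18  1.07 -1.13]
```

```bash
cat > s1.py <<'E'
from plan import *
from reach import pose,solve
from plant import ctrl
import sys
q0=np.clip(ctrl.observe()['q'],LO,HI); print(st(q0))
G=[]
for az in(65,80,95):
    for th in(45,52):
        for s in(1,-1):
            G+=[(az,th,s,q) for q in solve(*pose([.447,.281,.05],th,az,s,.13),n=4)]
GQ=np.array([x[3] for x in G])
def sc(q):
    v=g(q);th=np.degrees(np.arccos(-v[2]));roll=np.degrees(abs(np.arcsin(v[1])))
    d=np.degrees(np.sqrt(((GQ-q)**2*[1,1,1,1,1,1]).sum(1)).min())
    return max(0,abs(th-49)-5)+roll+W*d
W=float(sys.argv[1])
b=beam(q0,sc,depth=int(sys.argv[2]),width=32,br=14,zmin=float(sys.argv[3]),box=(.1,.8,-.5,.5),tol=3,seed=int(sys.argv[4])); print(b[0]); q=show(q0,b[2])
i=np.argmin(np.abs(GQ-q).max(1));print(G[i][:3],GQ[i].round(2),"total rows",sum(k for k,_ in b[2]))
E
timeout 300 python3 s1.py .15 5 .45 1
```

```text
q [ 0.574  0.392  0.09   0.574  2.689 -1.992] x [0.357 0.333 0.927] tilt 14.8 az 144.1 yz 0.21
0 50.62
1 35.07
2 28.55
3 26.16
4 21.53
21.533170871294143
10 rows [0.01, 0.06, 0.03, 1.3] ramp 8.7 q [ 0.763  0.45   0.09   0.881  2.69  -2.54 ] x [0.275 0.424 0.912] tilt 23.9 az 167.4 yz 0.16
4 rows [-0.0, -0.02, -0.23, -0.5] ramp 4.6 q [ 0.763  0.157  0.75   0.534  2.235 -2.54 ] x [0.265 0.442 0.823] tilt 24.0 az 143.5 yz 0.17
7 rows [0.2, -0.19, 0.04, 1.0] ramp 6.7 q [ 0.613  0.515  0.09   1.262  2.69  -2.54 ] x [0.321 0.399 0.905] tilt 35.4 az 169.2 yz 0.14
7 rows [0.06, -0.04, 0.0, 0.5] ramp 3.3 q [ 0.706  0.549  0.09   1.577  2.69  -2.54 ] x [0.268 0.422 0.913] tilt 43.9 az -178.5 yz 0.05
10 rows [-0.12, 0.01, 0.06, -1.5] ramp 10.0 q [ 0.866 -0.16   0.842  0.544  1.83  -1.994] x [0.148 0.432 0.973] tilt 43.9 az 95.8 yz 0.05
(95, 52, -1) [-0.13  0.61  2.05  1.06  1.08 -1.03] total rows 38
```

apply_moves:
  deltas: [0.001,0.006,0.003,0.15,0.002,0.012,0.006,0.3,0.003,0.018,0.009,0.45,0.004,0.024,0.012,0.6,0.006,0.036,0.018,0.75,0.008,0.05,0.025,0.9,0.01,0.06,0.03,1.05,0.01,0.06,0.03,1.2,0.01,0.06,0.03,1.3,0.01,0.06,0.03,1.3]

```text
clock: 6.8
position: [0.2714, 0.4251, 0.9134]
tcp_rot: [0.017, 0.933, -0.296, -0.205]
contact_force: [0.2, -0.4, -0.9]
finger_gap: 0.997
grip_force: 0.0
```

```bash
python3 now.py; timeout 200 python3 s1.py .15 3 .45 1
```

```text
6.8 q [ 0.77   0.45   0.087  0.882  2.689 -2.541] x [0.271 0.425 0.913] tilt 23.8 az 167.3 yz 0.15
meas [0.271 0.425 0.913] fk err mm [-0.3  0.3  0. ] rot err deg 0.0 F [ 0.2 -0.4 -0.9] gap 0.997 0.0
q [ 0.77   0.45   0.09   0.882  2.689 -2.54 ] x [0.271 0.426 0.913] tilt 23.9 az 167.6 yz 0.16
0 27.19
1 25.12
2 19.53
19.527932762305422
10 rows [0.0, 0.0, 0.0, 1.6] ramp 10.7 q [ 0.847  0.529  0.09   1.651  2.69  -2.54 ] x [0.193 0.441 0.928] tilt 44.6 az -169.8 yz -0.00
7 rows [0.26, -0.01, 0.37, -0.9] ramp 9.0 q [ 0.531  0.418  0.09   1.503  2.465 -2.336] x [0.263 0.393 0.996] tilt 45.4 az 149.1 yz -0.01
7 rows [-0.0, -0.0, -0.0, -1.0] ramp 6.7 q [ 0.53  -0.063  0.714  0.731  1.93  -2.191] x [0.263 0.393 0.996] tilt 45.4 az 91.8 yz -0.01
(95, 52, -1) [-0.13  0.61  2.05  1.06  1.08 -1.03] total rows 24
```

apply_moves:
  deltas: [0,0,0,0.15,0,0,0,0.3,0,0,0,0.45,0,0,0,0.6,0,0,0,0.75,0,0,0,0.9,0,0,0,1.05,0,0,0,1.2,0,0,0,1.35,0,0,0,1.6]

```text
clock: 7.8
position: [0.1898, 0.4401, 0.9297]
tcp_rot: [0.033, 0.921, 0.09, -0.378]
contact_force: [0.3, 0.1, -0.4]
finger_gap: 1.004
grip_force: 0.0
```

```bash
python3 now.py; cat > s2.py <<'E'
from plan import *
from plant import ctrl
q0=np.clip(ctrl.observe()['q'],LO,HI)
def mv(q,d,yaw,extra=4):
    r=np.r_[d,yaw];m=max(np.linalg.norm(r[:3])/.05,abs(yaw)/.15,1);n=int(np.ceil(m))+extra
    return call(q,[r*min(1,(i+1)/m) for i in range(n)])
if __name__=="__main__":
  for y1 in(-1.2,-1.6,-2.0):
    for xm in([.35,.2,.6],[.45,.0,.5],[.4,.3,.5]):
        q=mv(q0,[0.1,-.1,-.1],y1); q=mv(q,np.array(xm)-fk(q)[0],0)
        print(y1,xm,"|",st(q))
        for az in(65,80,95):
            th=np.radians(46);A=np.radians(az);a=np.array([np.sin(th)*np.cos(A),np.sin(th)*np.sin(A),-np.cos(th)])
            for yy,n,q2,e in goto(q,np.array([.447,.281,.05])-.111*a,az):
                if e<.02: print("    ",az,"%.3f"%e,round(yy,2),st(q2))
E
python3 s2.py
```

```text
7.8 q [ 0.852  0.528  0.086  1.66   2.689 -2.541] x [0.189 0.44  0.93 ] tilt 44.6 az -169.5 yz -0.01
meas [0.19 0.44 0.93] fk err mm [-0.5  0.1  0.2] rot err deg 0.0 F [ 0.3  0.1 -0.4] gap 1.004 0.0
-1.2 [0.35, 0.2, 0.6] | q [ 0.28   0.196  0.563  1.108  2.325 -2.54 ] x [0.351 0.324 0.94 ] tilt 43.9 az 125.9 yz 0.09
-1.2 [0.45, 0.0, 0.5] | q [-0.103  0.549  0.112  1.422  2.587 -2.54 ] x [0.525 0.12  0.906] tilt 44.0 az 125.5 yz 0.06
-1.2 [0.4, 0.3, 0.5] | q [ 0.446  0.315  0.513  0.986  2.191 -2.54 ] x [0.396 0.436 0.895] tilt 43.6 az 126.0 yz 0.09
-1.6 [0.35, 0.2, 0.6] | q [ 0.527 -0.323  1.505  0.662  1.61  -2.54 ] x [0.227 0.367 0.728] tilt 41.9 az 97.1 yz 0.03
-1.6 [0.45, 0.0, 0.5] | q [ 0.432 -0.287  1.37   0.709  1.745 -2.54 ] x [0.244 0.345 0.782] tilt 42.1 az 97.7 yz 0.04
-1.6 [0.4, 0.3, 0.5] | q [ 0.672 -0.218  1.596  0.608  1.366 -2.54 ] x [0.259 0.443 0.647] tilt 41.4 az 96.2 yz 0.03
-2.0 [0.35, 0.2, 0.6] | q [ 0.296 -0.417  1.75   0.611  1.38  -2.54 ] x [0.307 0.289 0.638] tilt 42.5 az 73.4 yz 0.00
-2.0 [0.45, 0.0, 0.5] | q [ 0.277 -0.385  1.696  0.617  1.41  -2.54 ] x [0.323 0.288 0.656] tilt 42.5 az 73.5 yz 0.00
-2.0 [0.4, 0.3, 0.5] | q [ 0.466 -0.26   1.857  0.578  1.063 -2.54 ] x [0.359 0.36  0.536] tilt 41.9 az 72.4 yz -0.01
```

```bash
cat > s3.py <<'E'
from s2 import *
from itertools import product
def f(a):
    az1,xm,az=a;o=[]
    q=q0
    r=goto(q,[.3,.3,.85],az1);r=min((x for x in r if x[0]<0),key=lambda x:abs(x[0]),default=None)
    if r is None: return a,[]
    q1=r[2];q2=mv(q1,np.array(xm)-fk(q1)[0],0)
    th=np.radians(45);A=np.radians(az);d=np.array([np.sin(th)*np.cos(A),np.sin(th)*np.sin(A),-np.cos(th)])
    for yy,n,q3,e in goto(q2,np.array([.447,.281,.05])-.111*d,az): o.append((e,r[0],yy,q1,q2,q3))
    return a,o
if __name__=="__main__":
    with Pool() as p: L=p.map(f,list(product((90,60,30,0,-30),([.45,.1,.35],[.5,-.05,.4],[.4,.2,.5],[.6,0,.5]),(70,85))))
    L=[(o,a) for a,O in L for o in O];L.sort(key=lambda x:x[0][0])
    for o,a in L[:5]:
        print(a,"err %.3f yaw %.2f %.2f"%o[:3]); [print("    ",st(z)) for z in o[3:]]
E
timeout 200 python3 s3.py
```

```text
(-30, [0.45, 0.1, 0.35], 85) err 0.097 yaw -3.85 2.01
     q [ 1.278 -0.048  1.052 -0.928  2.114 -0.292] x [0.3  0.3  0.85] tilt 44.7 az -30.0 yz -0.01
     q [ 0.64  -0.092  2.171 -0.927  0.941  0.112] x [0.45 0.1  0.35] tilt 44.7 az -30.0 yz -0.01
     q [ 0.475  0.159  2.218  0.412  0.373 -2.54 ] x [0.413 0.277 0.185] tilt 25.4 az 47.1 yz -0.11
(-30, [0.5, -0.05, 0.4], 85) err 0.140 yaw -3.85 2.01
     q [ 1.278 -0.048  1.052 -0.928  2.114 -0.292] x [0.3  0.3  0.85] tilt 44.7 az -30.0 yz -0.01
     q [ 0.151 -0.195  2.13  -0.754  0.697 -0.438] x [ 0.5  -0.05  0.4 ] tilt 44.7 az -30.0 yz -0.01
     q [ 0.557  0.119  2.212  0.383  0.405 -2.54 ] x [0.388 0.31  0.203] tilt 26.0 az 51.5 yz -0.13
(-30, [0.45, 0.1, 0.35], 70) err 0.141 yaw -3.85 1.75
     q [ 1.278 -0.048  1.052 -0.928  2.114 -0.292] x [0.3  0.3  0.85] tilt 44.7 az -30.0 yz -0.01
     q [ 0.64  -0.092  2.171 -0.927  0.941  0.112] x [0.45 0.1  0.35] tilt 44.7 az -30.0 yz -0.01
     q [ 0.733  0.02   2.423 -0.5    0.119 -1.374] x [0.329 0.288 0.198] tilt 34.2 az 36.2 yz -0.21
(0, [0.45, 0.1, 0.35], 85) err 0.146 yaw -3.33 1.48
     q [ 1.267 -0.239  1.209 -0.761  1.801 -0.637] x [0.3  0.3  0.85] tilt 44.7 az 0.0 yz -0.01
     q [ 0.36  -0.264  2.299 -0.63   0.435 -0.733] x [0.45 0.1  0.35] tilt 44.7 az 0.0 yz -0.01
     q [ 0.552  0.103  2.212  0.408  0.415 -2.54 ] x [0.387 0.311 0.211] tilt 26.8 az 52.4 yz -0.12
(-30, [0.5, -0.05, 0.4], 70) err 0.151 yaw -3.85 1.75
     q [ 1.278 -0.048  1.052 -0.928  2.114 -0.292] x [0.3  0.3  0.85] tilt 44.7 az -30.0 yz -0.01
     q [ 0.151 -0.195  2.13  -0.754  0.697 -0.438] x [ 0.5  -0.05  0.4 ] tilt 44.7 az -30.0 yz -0.01
     q [ 0.566  0.017  2.298  0.538  0.327 -2.54 ] x [0.365 0.306 0.229] tilt 32.4 az 50.3 yz -0.10
```

```bash
cat > s4.py <<'E'
from s2 import *
from reach import pose,solve
def yawof(T):  # yaw of tool axis + closing: use heading of tool y x z projected
    a=T.apply([0,0,1]);return np.arctan2(a[1],a[0])
def track(q0,qg,N=8,extra=1):
    "follow joint interpolation by pos+yaw calls"
    q=q0;out=[]
    y_prev=yawof(fk(q0)[1])
    for i in range(1,N+1):
        qi=q0+(qg-q0)*i/N;x,T=fk(qi);xc,Tc=fk(q)
        # yaw bringing Tc closest to T
        M=T.as_matrix()@Tc.as_matrix().T;yw=np.arctan2(M[1,0]-M[0,1],M[0,0]+M[1,1])
        d=x-xc;m=max(np.linalg.norm(d)/.05,abs(yw)/.15,1);n=int(np.ceil(m))+extra
        r=np.r_[d,yw].round(3);q=call(q,[r*min(1,(j+1)/m) for j in range(n)]);out.append((n,m,r,q))
    return out
def job(a):
    az,th,s,qg,N=a;o=track(q0,qg,N);return (az,th,s,N),qg,o
if __name__=="__main__":
    J=[]
    for az in(60,75,90,105):
        for q in solve(*pose([.447,.281,.05],44.6,az,-1,.13),n=6): J+=[(az,44.6,-1,q,N) for N in(5,9)]
    with Pool() as p: L=p.map(job,J)
    L.sort(key=lambda x:np.linalg.norm(x[2][-1][3]-x[1]))
    for k,qg,o in L[:4]: print(k,"rows",sum(z[0] for z in o),st(o[-1][3]),"goal",qg.round(2))
    for n,m,r,q in L[0][2]: print(n,"%.1f"%m,r.tolist(),st(q))
E
python3 s4.py
```

```text
(105, 44.6, -1, 5) rows 39 q [ 0.777  0.591  1.863 -0.742  1.165  0.959] x [0.467 0.205 0.129] tilt 42.7 az -69.3 yz 0.05 goal [-0.03  0.57  1.95  0.86  1.1  -0.89]
(105, 44.6, -1, 9) rows 44 q [ 0.793  0.583  1.891 -0.789  1.137  1.001] x [0.467 0.206 0.129] tilt 43.5 az -65.1 yz 0.09 goal [-0.03  0.57  1.95  0.86  1.1  -0.89]
(90, 44.6, -1, 5) rows 40 q [ 0.748  0.632  1.78  -0.591  1.31   1.056] x [0.447 0.203 0.129] tilt 43.4 az -85.5 yz 0.04 goal [-0.06  0.5   2.11  1.06  0.94 -0.89]
(90, 44.6, -1, 9) rows 45 q [ 0.765  0.62   1.807 -0.629  1.278  1.086] x [0.447 0.203 0.129] tilt 43.5 az -81.3 yz 0.08 goal [-0.06  0.5   2.11  1.06  0.94 -0.89]
6 4.8 [0.104, 0.086, -0.068, -0.724] q [ 0.703  0.555  0.129  1.192  2.364 -2.54 ] x [0.309 0.543 0.896] tilt 44.3 az 151.2 yz 0.02
7 5.3 [0.131, 0.016, -0.174, -0.799] q [ 0.633  0.247  0.932  0.69   1.626 -2.54 ] x [0.433 0.577 0.746] tilt 42.9 az 105.4 yz 0.05
8 6.2 [0.125, -0.081, -0.224, -0.924] q [ 0.632  0.116  1.55   0.277  0.766 -1.908] x [0.558 0.496 0.522] tilt 42.9 az 52.4 yz 0.05
9 7.3 [0.017, -0.137, -0.218, -1.099] q [ 0.785  0.284  1.843 -0.924  0.725  0.024] x [0.575 0.359 0.304] tilt 42.7 az -6.2 yz 0.05
9 7.3 [-0.108, -0.154, -0.175, -1.1] q [ 0.777  0.591  1.863 -0.742  1.165  0.959] x [0.467 0.205 0.129] tilt 42.7 az -69.3 yz 0.05
```

```bash
cat > s5.py <<'E'
from s2 import *
from itertools import product
def rows(d,yw,extra=3):
    m=max(np.linalg.norm(d)/.05,abs(yw)/.145,1);n=int(np.ceil(m))+extra
    return [np.r_[d,yw]*min(1,(j+1)/m) for j in range(n)]
def f(a):
    x1,y1,x2,y2,az=a;q=q0;o=[]
    for x,y in((x1,y1),(x2,y2)):
        q=call(q,rows(np.array(x)-fk(q)[0],y));o.append(q)
    th=np.radians(45);A=np.radians(az);d=np.array([np.sin(th)*np.cos(A),np.sin(th)*np.sin(A),-np.cos(th)])
    xx=np.array([.447,.281,.05])-.111*d;x0,T=fk(q);t=T.apply([0,0,1]);y=np.radians(az)-np.arctan2(t[1],t[0])
    y=(y+np.pi)%(2*np.pi)-np.pi
    q=call(q,rows(xx-x0,y));o.append(q)
    return np.linalg.norm(fk(q)[0]-xx),a,y,o
if __name__=="__main__":
    with Pool() as p: L=p.map(f,list(product(([.35,.3,.7],[.45,.1,.6]),(-3.,-3.9),([.45,.0,.35],[.55,.1,.4],[.45,.2,.4]),(-2.2,-3.),(70,85))))
    L.sort(key=lambda x:x[0])
    for e,a,y,o in L[:4]: print("%.3f"%e,a,"%.2f"%y);[print("   ",st(z)) for z in o]
E
timeout 200 python3 s5.py
```

```text
0.000 ([0.45, 0.1, 0.6], -3.0, [0.45, 0.2, 0.4], -2.2, 85) -2.93
    q [ 0.073 -0.453  1.863  0.215  0.978 -1.882] x [0.45 0.1  0.6 ] tilt 44.7 az 18.7 yz -0.01
    q [ 0.652  0.392  1.47  -0.449  1.925  0.932] x [0.45 0.2  0.4 ] tilt 44.7 az -107.3 yz -0.01
    q [-0.064  0.48   2.169  1.142  0.885  2.221] x [0.44  0.203 0.128] tilt 44.7 az 85.0 yz -0.01
0.000 ([0.35, 0.3, 0.7], -3.0, [0.45, 0.2, 0.4], -2.2, 85) -2.93
    q [ 0.97  -0.388  1.624 -0.458  1.267 -0.943] x [0.35 0.3  0.7 ] tilt 44.7 az 18.7 yz -0.01
    q [ 0.652  0.392  1.47  -0.449  1.925  0.932] x [0.45 0.2  0.4 ] tilt 44.7 az -107.3 yz -0.01
    q [-0.064  0.48   2.169  1.142  0.885  2.221] x [0.44  0.203 0.128] tilt 44.7 az 85.0 yz -0.01
0.000 ([0.35, 0.3, 0.7], -3.0, [0.45, 0.0, 0.35], -2.2, 85) -2.93
    q [ 0.97  -0.388  1.624 -0.458  1.267 -0.943] x [0.35 0.3  0.7 ] tilt 44.7 az 18.7 yz -0.01
    q [ 0.363  0.279  1.75  -0.589  1.646  0.777] x [ 0.45 -0.    0.35] tilt 44.7 az -107.3 yz -0.01
    q [-0.064  0.48   2.169  1.142  0.885  2.221] x [0.44  0.203 0.128] tilt 44.7 az 85.0 yz -0.01
0.000 ([0.45, 0.1, 0.6], -3.0, [0.45, 0.0, 0.35], -2.2, 85) -2.93
    q [ 0.073 -0.453  1.863  0.215  0.978 -1.882] x [0.45 0.1  0.6 ] tilt 44.7 az 18.7 yz -0.01
    q [ 0.363  0.279  1.75  -0.589  1.646  0.777] x [ 0.45 -0.    0.35] tilt 44.7 az -107.3 yz -0.01
    q [-0.064  0.48   2.169  1.142  0.885  2.221] x [0.44  0.203 0.128] tilt 44.7 az 85.0 yz -0.01
```

apply_moves:
  deltas: [0.013,-0.017,-0.0165,-0.145,0.026,-0.034,-0.033,-0.29,0.039,-0.051,-0.0495,-0.435,0.052,-0.068,-0.066,-0.58,0.065,-0.085,-0.0825,-0.725,0.078,-0.102,-0.099,-0.87,0.091,-0.119,-0.1155,-1.015,0.104,-0.136,-0.132,-1.16,0.117,-0.153,-0.1485,-1.305,0.13,-0.17,-0.165,-1.45,0.143,-0.187,-0.1815,-1.595,0.156,-0.204,-0.198,-1.74,0.169,-0.221,-0.2145,-1.885,0.182,-0.238,-0.231,-2.03,0.195,-0.255,-0.2475,-2.175,0.208,-0.272,-0.264,-2.32,0.221,-0.289,-0.2805,-2.465,0.234,-0.306,-0.297,-2.61,0.247,-0.323,-0.3135,-2.755,0.26,-0.34,-0.33,-2.9]

```text
clock: 9.8
position: [0.4503, 0.0987, 0.5976]
tcp_rot: [0.372, -0.195, 0.904, 0.077]
contact_force: [0.8, 0.5, 0.2]
finger_gap: 0.997
grip_force: 0.0
```

```bash
python3 now.py; python3 - <<'E'
from s5 import *
for y1 in(-2.3,-2.6,-2.9):
    q=call(q0,rows(np.array([.45,.02,.35])-fk(q0)[0],y1));print(st(q))
    t=fk(q)[1].apply([0,0,1]);y=(np.radians(85)-np.arctan2(t[1],t[0]))%(2*np.pi)-2*np.pi
    q=call(q,rows(np.array([0,.1,-.05]),y));print(y,st(q))
    q=call(q,rows(np.array([.44,.203,.128])-fk(q)[0],0));print(st(q))
E
```

```text
9.8 q [-0.004 -0.44   1.86   0.344  1.016 -2.074] x [0.451 0.099 0.598] tilt 44.6 az 23.8 yz -0.01
meas [0.45  0.099 0.598] fk err mm [0.4 0.3 0.2] rot err deg 0.0 F [0.8 0.5 0.2] gap 0.997 0.0
q [ 0.393  0.292  1.73  -0.567  1.67   0.804] x [0.45 0.02 0.35] tilt 44.6 az -107.9 yz -0.01
-2.915832767306755 q [-0.261  0.176  2.039  0.831  1.235  2.54 ] x [0.448 0.117 0.295] tilt 45.0 az 84.8 yz -0.01
q [-0.066  0.482  2.171  1.151  0.886  2.203] x [0.44  0.203 0.128] tilt 45.0 az 84.8 yz -0.01
q [ 0.312  0.359  1.634 -0.448  1.792  0.965] x [0.45 0.02 0.35] tilt 44.6 az -125.1 yz -0.01
-2.61583276691542 q [-0.261  0.176  2.039  0.831  1.235  2.54 ] x [0.448 0.117 0.295] tilt 45.0 az 84.8 yz -0.01
q [-0.066  0.482  2.171  1.151  0.886  2.203] x [0.44  0.203 0.128] tilt 45.0 az 84.8 yz -0.01
q [ 0.223  0.408  1.559 -0.317  1.888  1.141] x [0.45 0.02 0.35] tilt 44.6 az -142.3 yz -0.01
-2.3158327667363947 q [-0.261  0.176  2.039  0.831  1.235  2.54 ] x [0.448 0.117 0.295] tilt 45.0 az 84.8 yz -0.01
q [-0.066  0.482  2.171  1.151  0.886  2.203] x [0.44  0.203 0.128] tilt 45.0 az 84.8 yz -0.01
```

apply_moves:
  deltas: [0,-0.004,-0.014,-0.145,0,-0.009,-0.028,-0.29,0,-0.013,-0.042,-0.435,0,-0.018,-0.056,-0.58,0,-0.022,-0.07,-0.725,0,-0.027,-0.083,-0.87,0,-0.031,-0.097,-1.015,0,-0.036,-0.11,-1.16,0,-0.04,-0.125,-1.305,0,-0.044,-0.14,-1.45,0,-0.049,-0.153,-1.595,0,-0.053,-0.167,-1.74,0,-0.058,-0.18,-1.885,0,-0.062,-0.195,-2.03,0,-0.067,-0.21,-2.175,0,-0.071,-0.222,-2.32,0,-0.076,-0.236,-2.465,0,-0.08,-0.25,-2.6]

```text
clock: 11.6
position: [0.4507, 0.0211, 0.3488]
tcp_rot: [0.204, 0.777, 0.503, -0.32]
contact_force: [0.8, 0.2, -0.1]
finger_gap: 0.998
grip_force: 0.0
```

apply_moves:
  deltas: [0,0.005,0,-0.145,0,0.01,0,-0.29,0,0.015,0,-0.435,0,0.02,0,-0.58,0,0.025,0,-0.725,0,0.03,0,-0.87,0,0.035,0,-1.015,0,0.04,-0.01,-1.16,0,0.045,-0.015,-1.305,0,0.05,-0.02,-1.45,0,0.055,-0.025,-1.595,0,0.06,-0.03,-1.74,0,0.065,-0.035,-1.885,0,0.07,-0.04,-2.03,0,0.075,-0.045,-2.175,0,0.08,-0.05,-2.32,0,0.09,-0.05,-2.465,0,0.1,-0.05,-2.61]

```text
clock: 13.4
position: [0.451, 0.1204, 0.2993]
tcp_rot: [-0.256, 0.689, -0.618, -0.28]
contact_force: [-0.8, -0.0, 0.3]
finger_gap: 1.003
grip_force: 0.0
```

```bash
python3 now.py; python3 - <<'E'
from plant import capture
import cv2
from h import *
from s5 import *
q=call(q0,rows(np.array([.44,.203,.128])-fk(q0)[0],0));print(st(q))
c=capture("top");np.savez("top1.npz",**c);cv2.imwrite("pics/t1.png",cv2.resize(c["image"][120:280,120:280],(800,800))[:600])
E
```

```text
13.4 q [-0.225  0.23   1.949  0.752  1.345  2.486] x [0.451 0.121 0.3  ] tilt 44.6 az 95.7 yz -0.01
meas [0.451 0.12  0.299] fk err mm [0.  0.7 0.3] rot err deg 0.0 F [-0.8 -0.   0.3] gap 1.003 0.0
q [-0.056  0.513  2.084  0.983  0.985  2.224] x [0.44  0.203 0.128] tilt 44.6 az 95.7 yz -0.01
```

View pics/t1.png

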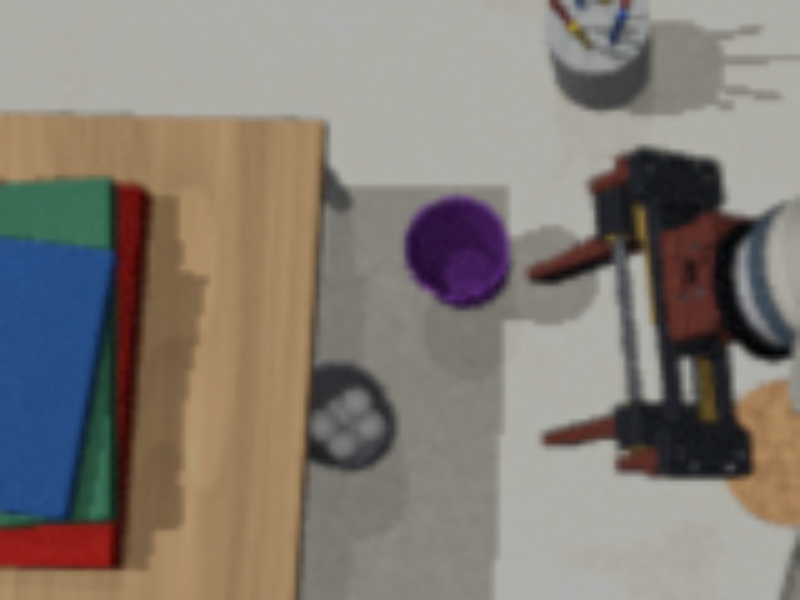

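apply_moves:
  deltas: [-0.005,0.012,-0.025,-0.1,-0.01,0.025,-0.055,-0.22,-0.018,0.045,-0.09,-0.34,-0.025,0.07,-0.13,-0.45,-0.031,0.088,-0.17,-0.45,-0.031,0.088,-0.17,-0.45]
  fingers: 1

```text
clock: 14.05
position: [0.4155, 0.2105, 0.1245]
tcp_rot: [0.307, -0.537, 0.754, 0.221]
contact_force: [-0.8, -0.2, 0.6]
finger_gap: 1.004
grip_force: 0.0
```

```bash
python3 now.py; python3 - <<'E'
from plant import capture
import cv2
from h import *
c=capture("scene");np.savez("sc1.npz",**c);cv2.imwrite("pics/s1.png",cv2.resize(c["image"][110:230,230:390],(800,600),interpolation=cv2.INTER_CUBIC))
E
```

```text
14.05 q [-0.019  0.43   2.326  1.465  0.734  2.14 ] x [0.416 0.211 0.125] tilt 44.4 az 71.2 yz 0.00
meas [0.415 0.21  0.124] fk err mm [0.3 0.7 0.3] rot err deg 0.0 F [-0.8 -0.2  0.6] gap 1.004 0.0
```

View pics/s1.png

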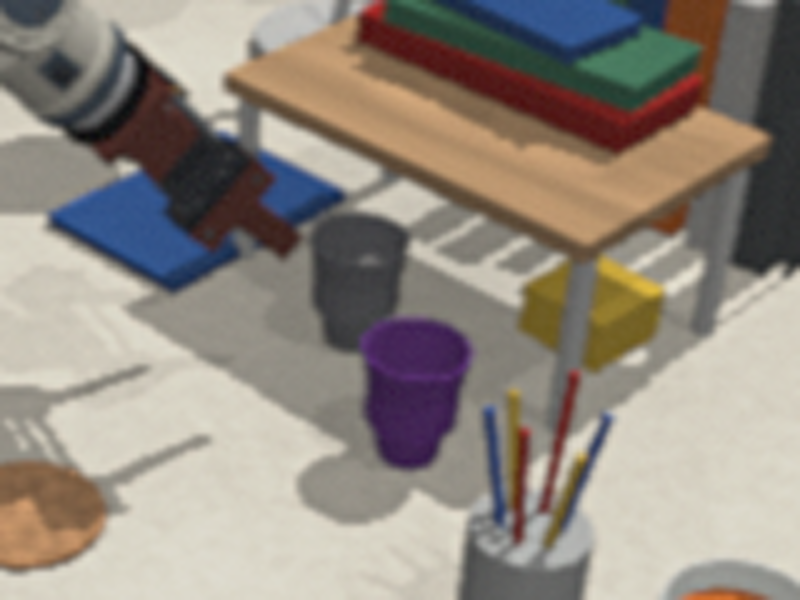

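```bash
python3 - <<'E'
from h import *
c=dict(np.load("sc1.npz"))
for u,v,z in((360,240,.09),(313,240,.09),(407,240,.09),(347,330,.0)): print(P(c,(230+u/5)/.64,(110+v/5)/.64,z))
E
```

```text
[0.456 0.281 0.09 ]
[0.432 0.256 0.09 ]
[0.48  0.306 0.09 ]
[ 0.444  0.289 -0.   ]
```

apply_moves:
  deltas: [0.013,0.01,-0.014,0,0.019,0.028,-0.03,0,0.024,0.042,-0.045,0,0.028,0.054,-0.058,0,0.032,0.064,-0.068,0,0.035,0.074,-0.078,0,0.039,0.084,-0.088,0,0.039,0.084,-0.088,0,0.039,0.084,-0.088,0]

```text
clock: 15.0
position: [0.4606, 0.2931, 0.0434]
tcp_rot: [0.313, -0.537, 0.753, 0.217]
contact_force: [-0.6, -0.3, -0.2]
finger_gap: 0.997
grip_force: 0.0
```

```bash
python3 now.py; python3 - <<'E'
from plant import capture
import cv2
from h import *
c=capture("scene");cv2.imwrite("pics/s2.png",cv2.resize(c["image"][110:230,230:390],(800,600),interpolation=cv2.INTER_CUBIC))
E
```

```text
15.0 q [0.193 0.675 2.217 1.853 0.681 1.901] x [0.461 0.294 0.044] tilt 44.8 az 70.2 yz -0.01
meas [0.461 0.293 0.043] fk err mm [0.4 0.7 0.2] rot err deg 0.0 F [-0.6 -0.3 -0.2] gap 0.997 0.0
```

View pics/s2.png

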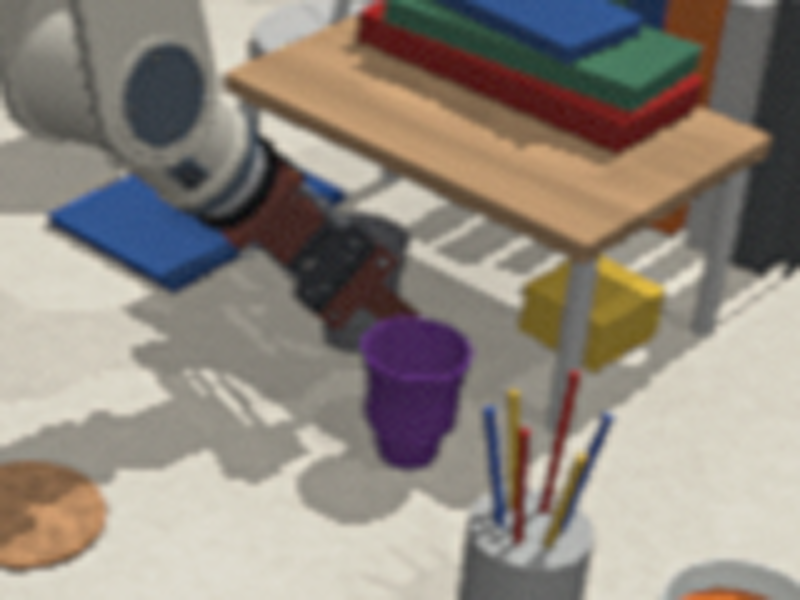

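apply_moves:
  deltas: [-0.006,0.001,-0.006,0,-0.006,0.001,-0.006,0]

```text
clock: 15.25
position: [0.4524, 0.2935, 0.0358]
tcp_rot: [0.311, -0.536, 0.754, 0.217]
contact_force: [0.2, -0.4, 1.1]
finger_gap: 0.999
grip_force: 0.0
```

apply_moves:
  deltas: [0,0,0,0,0,0,0,0,0,0,0,0,0,0,0,0,0,0,0,0]
  fingers: -1
  squeeze: 20

```text
clock: 15.75
position: [0.4529, 0.2939, 0.0354]
tcp_rot: [0.311, -0.536, 0.754, 0.217]
contact_force: [1.0, -3.8, 6.2]
finger_gap: 0.76
grip_force: 20.0
```

```bash
python3 now.py
```

```text
15.75 q [0.2   0.692 2.229 1.891 0.686 1.861] x [0.453 0.295 0.036] tilt 44.6 az 70.3 yz -0.01
meas [0.453 0.294 0.035] fk err mm [0.4 0.7 0.2] rot err deg 0.0 F [ 1.  -3.8  6.2] gap 0.76 19.981085223467687
```

apply_moves:
  deltas: [0,0,0.006,0,-0.002,-0.006,0.012,0,-0.006,-0.02,0.018,0,-0.012,-0.04,0.025,0,-0.02,-0.065,0.035,0,-0.03,-0.09,0.05,0,-0.035,-0.12,0.075,0,-0.035,-0.15,0.11,0,-0.035,-0.17,0.15,0,-0.035,-0.17,0.165,0]

```text
clock: 16.75
position: [0.4183, 0.1212, 0.2026]
tcp_rot: [0.312, -0.536, 0.755, 0.215]
contact_force: [0.4, -0.3, -2.4]
finger_gap: 0.764
grip_force: 20.0
```

```bash
python3 now.py; python3 - <<'E'
from plant import ctrl,capture
from fk import *
import cv2
c=capture("scene");cv2.imwrite("pics/s3.png",cv2.resize(c["image"],(800,600)))
o=ctrl.observe()['tcp_rot'];v=R.from_quat(np.r_[o[1:],o[0]]).inv().apply([0,0,1]);print(v);np.save("cup.npy",v)
E
```

```text
16.75 q [-0.27   0.232  2.278  1.077  0.916  2.393] x [0.419 0.122 0.203] tilt 44.5 az 69.9 yz -0.01
meas [0.418 0.121 0.203] fk err mm [0.3 0.6 0.3] rot err deg 0.0 F [ 0.4 -0.3 -2.4] gap 0.764 19.9958546526409
[-0.70173596 -0.01143743 -0.7123453 ]
```

View pics/s3.png

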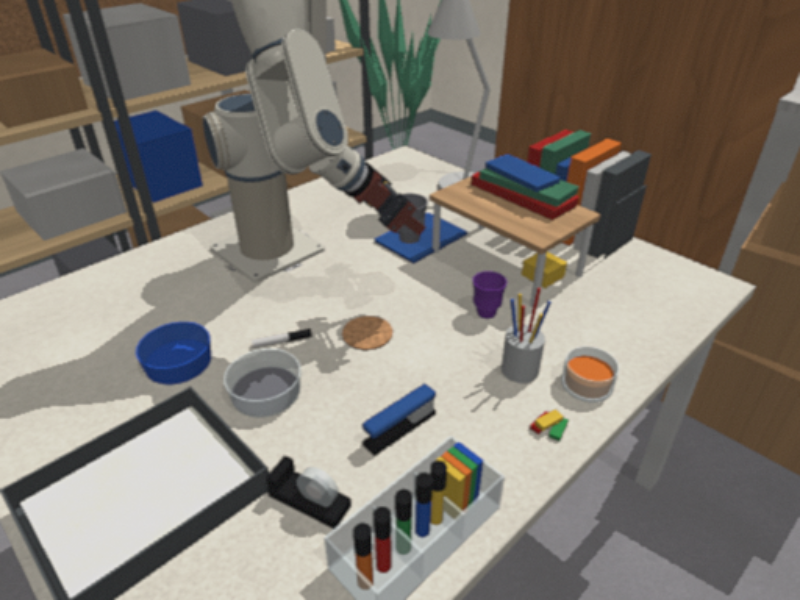

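```bash
cat > pour.py <<'E'
from plan import *
from plant import ctrl
import sys
c=np.load("cup.npy");DISH=np.array([.432,-.292])
def info(q):
    x,T=fk(q);a=T.apply([0,0,1]);u=T.apply(c);gp=x-.019*a
    return np.degrees(np.arccos(np.clip(u[2],-1,1))),gp+.04*u,gp-.05*u,a,x
def pen(q):
    tip,rim,foot,a,x=info(q);p=0
    low=min(rim[2]-.038*np.sin(np.radians(tip)),foot[2]-.022,x[2]-.015)
    p+=1500*max(0,.07-low)+60*max(0,a[2]+.2)
    if tip>74: p+=600*max(0,np.hypot(*(rim[:2]-DISH))-.035)+200*max(0,rim[2]-.16)
    return p
def sc(q):
    return abs(info(q)[0]-100)+pen(q)
def desc(q): t,r,f,a,x=info(q);return "tip %.0f rim %s rimoff %s az %.2f pen %.1f"%(t,r.round(3),(r[:2]-DISH).round(3),a[2],pen(q))
if __name__=="__main__":
    q0=np.clip(ctrl.observe()['q'],LO,HI);print(desc(q0))
    best=None
    for zs,ys in((.25,0),(.25,-1.)):
        d=np.array([.43,-.29,zs])-fk(q0)[0];m=max(np.linalg.norm(d)/.05,1,abs(ys)/.15);r=np.r_[d,ys]
        qs=call(q0,[r*min(1,(i+1)/m) for i in range(int(m)+3)]);print("start",st(qs),desc(qs))
        b=beam(qs,sc,depth=6,width=24,br=12,zmin=.09,box=(.2,.75,-.6,.1),kk=(4,7),tol=4,seed=3)
        print(b[0]);q=qs
        for s in b[2]: q=show(q,[s]);print("     ",desc(q))
E
timeout 400 python3 pour.py
```

```text
tip 0 rim [0.414 0.11  0.257] rimoff [-0.018  0.402] az -0.71 pen 0.0
start q [-0.968  0.474  1.711  0.612  1.491  2.287] x [ 0.43 -0.29  0.25] tilt 44.6 az 69.9 yz -0.01 tip 0 rim [ 0.425 -0.303  0.304] rimoff [-0.007 -0.011] az -0.71 pen 0.0
0 93.38
1 85.08
2 79.9
3 68.54
4 63.17
5 61.14
61.143127655628106
7 rows [0.11, -0.05, 0.2, 0.0] ramp 4.7 q [-0.909  0.449  1.316  0.67   1.797  2.54 ] x [ 0.521 -0.344  0.432] tilt 45.1 az 69.1 yz -0.05
      tip 2 rim [ 0.515 -0.356  0.485] rimoff [ 0.083 -0.064] az -0.71 pen 0.0
7 rows [0.0, -0.14, 0.05, -1.1] ramp 7.3 q [-1.18   0.306  1.698  1.007  1.253  2.54 ] x [ 0.47  -0.455  0.393] tilt 53.7 az 17.4 yz -0.23
      tip 15 rim [ 0.446 -0.454  0.442] rimoff [ 0.014 -0.162] az -0.59 pen 0.0
4 rows [0.05, 0.1, 0.07, -0.5] ramp 3.3 q [-0.932  0.06   2.101  1.443  0.604  2.54 ] x [ 0.504 -0.364  0.38 ] tilt 58.8 az -12.1 yz -0.28
      tip 20 rim [ 0.479 -0.35   0.428] rimoff [ 0.047 -0.058] az -0.52 pen 0.0
7 rows [0.09, -0.38, 0.29, 0.0] ramp 9.7 q [-1.112  0.276  1.774  1.369  0.78   2.54 ] x [ 0.523 -0.549  0.422] tilt 63.1 az -13.1 yz -
[... 1380 characters left out ...]
54] rimoff [ 0.006 -0.123] az -0.42 pen 0.0
4 rows [0.0, -0.12, 0.15, 0.0] ramp 3.8 q [-0.719  0.168  1.994  4.45   0.517  0.727] x [ 0.437 -0.564  0.417] tilt 67.8 az -72.2 yz 0.19
      tip 25 rim [ 0.421 -0.533  0.46 ] rimoff [-0.011 -0.241] az -0.38 pen 0.0
4 rows [-0.0, -0.0, -0.0, -0.6] ramp 4.0 q [-0.641  0.356  1.969  4.45   0.954  1.014] x [ 0.4   -0.589  0.377] tilt 76.0 az -91.0 yz 0.24
      tip 34 rim [ 0.393 -0.549  0.415] rimoff [-0.039 -0.257] az -0.24 pen 0.0
4 rows [0.07, 0.16, -0.04, -0.3] ramp 3.6 q [-0.564  0.538  2.039  4.45   1.215  1.305] x [ 0.367 -0.55   0.295] tilt 80.5 az -98.9 yz 0.28
      tip 39 rim [ 0.365 -0.507  0.329] rimoff [-0.067 -0.215] az -0.16 pen 2.1
```

```bash
cat > p1.py <<'E'
from pour import *
A=sys.argv
def s1(q):
    tip,rim,foot,a,x=info(q)
    return abs(tip-float(A[1]))+float(A[2])*max(0,a[2]+.55)
q0=np.clip(ctrl.observe()['q'],LO,HI)
b=beam(q0,s1,depth=int(A[3]),width=40,br=12,zmin=.25,box=(-.1,.85,-.65,.65),kk=(6,10,14),tol=3,seed=int(A[4]))
q=q0
for s in b[2]: q=show(q,[s]);print("     ",desc(q))
E
timeout 300 python3 p1.py 68 60 5 1
```

```text
0 53.77
1 51.23
2 49.04
3 46.9
4 44.96
14 rows [0.18, -0.48, 0.31, 0.0] ramp 12.0 q [-0.908  0.468  1.255  0.683  1.824  2.54 ] x [ 0.534 -0.356  0.447] tilt 45.3 az 68.6 yz -0.07
      tip 4 rim [ 0.526 -0.369  0.5  ] rimoff [ 0.094 -0.077] az -0.70 pen 0.0
6 rows [-0.0, -0.0, -0.0, -0.9] ramp 6.0 q [-1.052  0.236  1.787  1.007  1.223  2.54 ] x [ 0.503 -0.359  0.392] tilt 53.1 az 23.5 yz -0.23
      tip 14 rim [ 0.48  -0.361  0.442] rimoff [ 0.048 -0.069] az -0.60 pen 0.0
6 rows [0.31, 0.33, 0.09, 0.8] ramp 9.2 q [-0.645  0.373  1.544  0.977  1.368  2.54 ] x [ 0.667 -0.171  0.419] tilt 54.3 az 52.8 yz -0.26
      tip 16 rim [ 0.647 -0.185  0.469] rimoff [0.215 0.107] az -0.58 pen 0.0
14 rows [0.22, -0.43, 0.29, 0.0] ramp 11.3 q [-0.921  0.691  0.949  0.943  1.726  2.54 ] x [ 0.677 -0.461  0.46 ] tilt 55.4 az 50.9 yz -0.33
      tip 20 rim [ 0.653 -0.474  0.508] rimoff [ 0.221 -0.182] az -0.57 pen 0.0
10 rows [0.24, -0.28, -0.07, 0.0] ramp 7.5 q [-0.944  1.1    0.471  0.962  1.749  2.54 ] x [ 0.76  -0.6    0.316] tilt 55.7 az 48.3 yz -0.38
      tip 23 rim [ 0.734 -0.611  0.364] rimoff [ 0.302 -0.319] az -0.56 pen 0.0
```

```bash
cat > p2.py <<'E'
from pour import *
def T_of(v,yaw):
    # rotation with T^-1 z = v, with given yaw
    Rm,_=R.align_vectors([[0,0,1.]],[v]);return R.from_euler('z',yaw)*Rm
def samp(a):
    seed,v=a;rng=np.random.default_rng(seed)
    for _ in range(30):
        r=rng.uniform(.35,.9);az=rng.uniform(-1.3,1.3);x=np.array([r*np.cos(az),r*np.sin(az),rng.uniform(.2,.85)])
        T=T_of(v,rng.uniform(-np.pi,np.pi));q=ik(rng.uniform(LO,HI),x,T,.3)
        e=fk(q)
        if np.linalg.norm(e[0]-x)<3e-3 and (T*e[1].inv()).magnitude()<.02: break
    else: return None
    yw=rng.choice([-2.9,2.9]);d=rng.normal(size=3)*rng.choice([0,.3]);d=d.round(1)
    n=20;q1=q;tips=[]
    for i in range(n):
        q1=call(q1,[np.r_[d*(i+1)/n,yw*(i+1)/n]],base=(e[0],e[1]));
    t,rim,foot,aa,x1=info(q1)
    if x1[2]<.15 or min(rim[2],foot[2])<.12: return None
    return t,aa[2],q,d,yw,q1
if __name__=="__main__":
    v=c
    with Pool() as p: L=[l for l in p.map(samp,[(i,v) for i in range(1600)],chunksize=10) if l]
    L.sort(key=lambda l:-l[0])
    for l in L[:14]: print("tip %.0f a %.2f"%l[:2],"q",l[2].round(2),"x",fk(l[2])[0].round(2),"d",l[3],l[4],"->",l[5].round(2),fk(l[5])[0].round(2))
E
time timeout 400 python3 p2.py
```

```text
tip 42 a -0.96 q [ 0.08  0.45  1.74  0.76  0.28 -2.54] x [0.79 0.14 0.25] d [-0.  0. -0.] 2.9 -> [ 0.2   0.84  0.79  0.23  1.7  -2.54] [0.81 0.25 0.29]
tip 40 a -0.99 q [ 0.25  0.04  2.27  0.87  0.11 -2.54] x [0.52 0.17 0.27] d [ 0.  0. -0.] 2.9 -> [ 0.7   0.14  1.85  0.03  1.03 -2.54] [0.39 0.35 0.29]
tip 38 a -0.39 q [-0.23 -0.    2.49  2.7   0.14  1.93] x [ 0.44 -0.07  0.22] d [0.5 0.1 0.2] -2.9 -> [0.03 0.66 1.87 4.45 0.9  1.57] [ 0.73 -0.2   0.19]
tip 38 a -0.92 q [-0.42  0.52  1.65 -0.18  0.2  -1.38] x [ 0.78 -0.35  0.24] d [ 0.  0. -0.] 2.9 -> [-0.48  1.04  0.42  0.37  1.86 -2.54] [ 0.87 -0.32  0.28]
tip 37 a -0.98 q [ 0.21  0.06  1.98  0.47  0.38 -2.21] x [0.61 0.2  0.37] d [-0.  -0.6 -0.2] 2.9 -> [ 0.5   0.19  1.52  0.2   1.46 -2.54] [0.47 0.34 0.42]
tip 36 a -0.83 q [ 0.62  0.54  1.61  0.08  0.22 -1.68] x [0.7  0.52 0.25] d [ 0.  0. -0.] 2.9 -> [ 0.55  1.22  0.09  0.56  2.11 -2.54] [0.71 0.61 0.3 ]
tip 36 a -0.99 q [ 0.56 -0.08  2.18  0.72  0.38 -2.53] x [0.41 0.36 0.34] d [ 0. -0.  0.] 2.9 -> [ 1.13  0.09  1.67  0.15  1.31 -2.54] [0.18 0.51 0.4 ]
tip 35 a -0.98 q [-0.33 -0
[... 404 characters left out ...]
0.44  0.36  1.74 -2.54] [0.67 0.68 0.24]
tip 34 a -0.98 q [ 0.94  0.26  2.01 -1.1   0.24 -0.28] x [0.44 0.51 0.26] d [-0.  0.  0.] 2.9 -> [ 0.88  0.4   1.54  0.15  1.08 -2.54] [0.39 0.56 0.28]
tip 34 a -0.57 q [-1.33  0.23  1.66  0.48  0.56 -2.27] x [ 0.27 -0.72  0.42] d [ 0. -0. -0.] 2.9 -> [-1.36  1.08  0.09  1.08  2.5  -2.54] [ 0.33 -0.72  0.52]
tip 34 a -0.52 q [ 0.57  0.34  1.48  0.06  0.54 -1.67] x [0.71 0.48 0.43] d [ 0. -0. -0.] 2.9 -> [ 0.41  1.12  0.09  1.15  2.43 -2.54] [0.65 0.5  0.49]
tip 33 a -0.98 q [ 0.95  0.44  1.74 -0.98  0.42 -0.27] x [0.53 0.59 0.26] d [-0.1 -0.1 -0. ] 2.9 -> [ 0.87  0.36  1.62  0.17  1.03 -2.54] [0.38 0.54 0.27]
real	2m29.555s
user	9m45.874s
sys	0m0.238s
```

```bash
cat > fe.py <<'E'
from s5 import *
q=call(q0,rows(np.array([.402,-.376,.2])-fk(q0)[0],0));print(st(q))
q=call(q,rows(np.array([0,0,-.123]),0));print(st(q))
W=np.array([.408,-.358,.05]);d=np.array([.342,.94,0]);a=np.array([.24,.66,-.712])
for ph in(0,20,40,60,75,90,100,110):
    p=np.radians(ph);s,r=.04,.025
    G=W+d*(s*np.sin(p)-r*np.cos(p))+[0,0,s*np.cos(p)+r*np.sin(p)];x=G+.019*a
    q=call(q,rows(x-fk(q)[0],0,1));print(ph,x.round(3),"|",st(q))
E
python3 fe.py
```

```text
q [-1.076  0.613  1.599  0.554  1.517  2.199] x [ 0.402 -0.376  0.2  ] tilt 44.6 az 69.9 yz -0.01
q [-1.076  0.788  1.621  0.569  1.351  2.094] x [ 0.402 -0.376  0.077] tilt 44.6 az 69.9 yz -0.01
0 [ 0.404 -0.369  0.076] | q [-1.068  0.784  1.633  0.574  1.341  2.093] x [ 0.404 -0.369  0.076] tilt 44.6 az 69.9 yz -0.01
20 [ 0.409 -0.355  0.083] | q [-1.051  0.765  1.657  0.586  1.331  2.101] x [ 0.409 -0.355  0.083] tilt 44.6 az 69.9 yz -0.01
40 [ 0.415 -0.339  0.083] | q [-1.031  0.754  1.682  0.6    1.312  2.104] x [ 0.415 -0.339  0.083] tilt 44.6 az 69.9 yz -0.01
60 [ 0.42  -0.325  0.078] | q [-1.012  0.753  1.704  0.615  1.287  2.101] x [ 0.42  -0.325  0.078] tilt 44.6 az 69.9 yz -0.01
75 [ 0.424 -0.315  0.071] | q [-0.999  0.759  1.718  0.627  1.267  2.096] x [ 0.424 -0.315  0.071] tilt 44.6 az 69.9 yz -0.01
90 [ 0.426 -0.308  0.061] | q [-0.989  0.771  1.728  0.637  1.246  2.088] x [ 0.426 -0.308  0.061] tilt 44.6 az 69.9 yz -0.01
100 [ 0.428 -0.304  0.054] | q [-0.984  0.781  1.732  0.643  1.232  2.081] x [ 0.428 -0.304  0.054] tilt 44.6 az 69.9 yz -0.01
110 [ 0.428 -0.302  0.046] | q [-0.981  0.793  1.734  0.648  1.22   2.074] x [ 0.428 -0.302  0.046] tilt 44.6 az 69.9 yz -0.01
```

apply_moves:
  deltas: [0,-0.045,0.0,0,-0.001,-0.09,0,0,-0.003,-0.14,0,0,-0.005,-0.19,0,0,-0.006,-0.24,0,0,-0.008,-0.29,0,0,-0.01,-0.34,0,0,-0.012,-0.39,0,0,-0.014,-0.44,0,0,-0.016,-0.48,0,0,-0.016,-0.497,0,0,-0.016,-0.497,0,0]

```text
clock: 18.0
position: [0.4009, -0.3749, 0.1983]
tcp_rot: [0.311, -0.535, 0.755, 0.217]
contact_force: [0.7, 0.2, -2.3]
finger_gap: 0.765
grip_force: 20.0
```

```bash
python3 now.py
```

```text
18.0 q [-1.074  0.615  1.601  0.551  1.516  2.202] x [ 0.401 -0.374  0.199] tilt 44.6 az 70.3 yz -0.01
meas [ 0.401 -0.375  0.198] fk err mm [0.4 0.5 0.2] rot err deg 0.0 F [ 0.7  0.2 -2.3] gap 0.765 19.993770002362794
```

apply_moves:
  deltas: [-0.001,-0.003,-0.04,0,-0.001,-0.003,-0.08,0,-0.001,-0.003,-0.105,0,-0.001,-0.003,-0.122,0,-0.001,-0.003,-0.122,0]

```text
clock: 18.5
position: [0.3996, -0.3734, 0.077]
tcp_rot: [0.312, -0.536, 0.753, 0.22]
contact_force: [0.1, -0.2, 0.1]
finger_gap: 0.758
grip_force: 20.0
```

apply_moves:
  deltas: [0.001,0.003,0,0,0.003,0.008,0.002,0,0.005,0.013,0.004,0,0.007,0.018,0.006,0,0.009,0.023,0.007,0,0.011,0.028,0.007,0,0.013,0.034,0.007,0,0.015,0.039,0.007,0,0.015,0.039,0.007,0]
  squeeze: 3.5

```text
clock: 19.4
position: [0.4154, -0.3362, 0.0849]
tcp_rot: [0.311, -0.536, 0.754, 0.218]
contact_force: [-0.6, -0.3, -2.0]
finger_gap: 0.765
grip_force: 3.5
```

```bash
python3 now.py; python3 - <<'E'
from plant import capture
import cv2
from h import *
a=capture("scene")["image"][180:290,110:260];b=capture("top")["image"][160:270,290:440]
cv2.imwrite("pics/d1.png",np.hstack([cv2.resize(i,(400,293),interpolation=cv2.INTER_CUBIC) for i in(a,b)]))
E
```

```text
19.4 q [-1.025  0.751  1.683  0.598  1.315  2.112] x [ 0.416 -0.336  0.085] tilt 44.6 az 70.4 yz -0.01
meas [ 0.415 -0.336  0.085] fk err mm [0.4 0.4 0.2] rot err deg 0.0 F [-0.6 -0.3 -2. ] gap 0.765 3.499321583658457
```

View pics/d1.png

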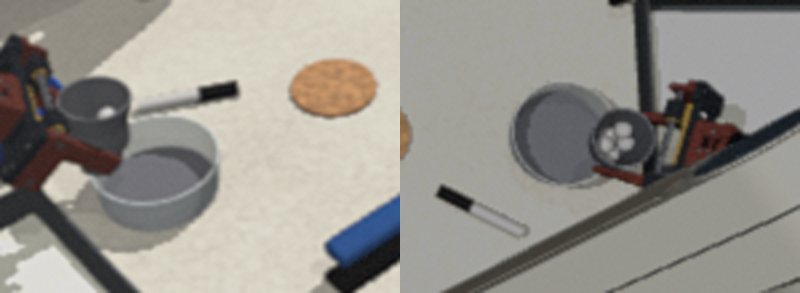

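```bash
cat > tipm.py <<'E'
from plant import capture,ctrl
from fk import *
s=ctrl.observe();o=s['tcp_rot'];T=R.from_quat(np.r_[o[1:],o[0]]);a=T.apply([0,0,1]);G=s['position']-.019*a
az=np.arctan2(a[1],a[0]);d=np.array([np.cos(az),np.sin(az),0]);l=np.array([-d[1],d[0],0])
for n in("scene","top"):
    c=capture(n);K=c["mtx"];D=c["depth"];v,u=np.mgrid[:D.shape[0],:D.shape[1]]
    P=np.stack([(u-K[0,2])/K[0,0]*D,(v-K[1,2])/K[1,1]*D,D],-1)@c["cam_to_world"][:3,:3].T+c["cam_to_world"][:3,3]
    P=P[D>0]-G;I=c["image"][D>0].astype(int)
    f,h,w=P@d,P[:,2],P@l
    m=(abs(w)<.034)&(np.hypot(f,h)<.075)&(f>-.06)&(np.ptp(I,axis=1)<25)
    # profile: for central strip, max height per forward bin
    print(n,"fwd:top z rel G (mm)",[(int(b),int(1e3*h[m&(abs(f*1e3-b)<4)].max()),int(1e3*h[m&(abs(f*1e3-b)<4)].min())) for b in range(-56,72,8) if (m&(abs(f*1e3-b)<4)).sum()>2])
E
python3 tipm.py
```

```text
scene fwd:top z rel G (mm) [(-56, -41, -46), (-24, 57, 23), (-16, 55, -32), (-8, 54, -72), (0, 54, -74), (8, 47, 3), (16, 50, -37), (24, 50, -28), (32, 51, -5), (40, 52, 14), (48, 50, 46)]
top fwd:top z rel G (mm) [(-56, -39, -49), (-24, 56, 10), (-16, 56, -35), (-8, 55, -31), (0, 54, -3), (8, 47, -15), (16, 42, -10), (24, 54, -37), (32, 50, -5), (40, 51, -4), (48, 52, 45)]
```

apply_moves:
  deltas: [0,0,0.01,0,-0.01,-0.027,0.012,0,-0.02,-0.055,0.01,0,-0.02,-0.055,-0.01,0,-0.02,-0.055,-0.021,0,-0.02,-0.055,-0.021,0]

```text
clock: 20.2
position: [0.3951, -0.3904, 0.0629]
tcp_rot: [0.311, -0.535, 0.754, 0.219]
contact_force: [0.7, 1.1, -0.7]
finger_gap: 0.795
grip_force: 3.5
```

apply_moves:
  deltas: [0.004,0.01,0,0,0.007,0.02,0,0,0.01,0.027,0.001,0,0.012,0.033,0.003,0,0.014,0.039,0.005,0,0.016,0.045,0.007,0,0.018,0.05,0.008,0,0.02,0.055,0.008,0,0.022,0.06,0.008,0,0.022,0.06,0.008,0]
  squeeze: 3

```text
clock: 21.2
position: [0.4175, -0.3313, 0.0719]
tcp_rot: [0.311, -0.536, 0.754, 0.218]
contact_force: [0.9, 0.1, -1.9]
finger_gap: 0.732
grip_force: 3.0
```

```bash
python3 now.py; python3 tipm.py
```

```text
21.2 q [-1.018  0.768  1.69   0.606  1.293  2.101] x [ 0.418 -0.331  0.072] tilt 44.6 az 70.4 yz -0.01
meas [ 0.417 -0.331  0.072] fk err mm [0.4 0.4 0.2] rot err deg 0.0 F [ 0.9  0.1 -1.9] gap 0.732 2.9999542646692134
scene fwd:top z rel G (mm) [(-40, 56, 30), (-24, 70, 20), (-16, 31, -59), (-8, 29, -74), (0, 29, -74), (8, 36, 4), (16, 36, -1), (24, 37, -18), (32, 36, -16), (40, 37, -20), (48, 37, -14), (56, 39, -20), (64, 40, -27)]
top fwd:top z rel G (mm) [(-56, -31, -40), (-32, 67, 19), (-24, 35, 2), (-16, 36, 7), (-8, 29, -38), (0, 32, -67), (8, 35, 6), (16, 38, -1), (24, 36, -12), (32, 39, 2), (40, 37, -1), (48, 39, 9), (56, 40, -36), (64, 39, -35)]
```

```bash
python3 - <<'E'
from plant import capture
import cv2
from h import *
a=capture("scene")["image"][185:275,115:235];b=capture("top")["image"][165:255,310:430]
cv2.imwrite("pics/d2.png",np.hstack([cv2.resize(i,(400,300),interpolation=cv2.INTER_CUBIC) for i in(a,b)]))
E
```

```text
(no output)
```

View pics/d2.png

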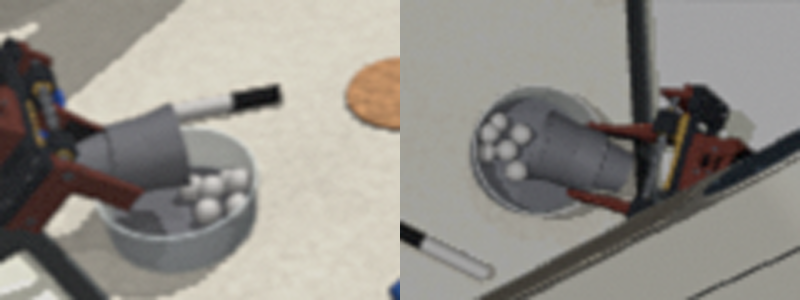

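```bash
cat > rt.py <<'E'
from s5 import *
q=call(q0,rows(np.array([-.031,-.06,.13]),0));print(st(q))
q=call(q,rows(np.array([.43,-.2,.25])-fk(q)[0],2.8));print(st(q))
q=call(q,rows(np.array([.43,-.17,.2])-fk(q)[0],.7));print(st(q))
for x in([.43,-.182,.082],[.43,-.18,.024],[.438,-.06,.05]):
    q=call(q,rows(np.array(x)-fk(q)[0],0));print(st(q))
E
python3 rt.py
```

```text
q [-1.105  0.621  1.579  0.533  1.544  2.188] x [ 0.387 -0.392  0.202] tilt 44.6 az 70.3 yz -0.01
q [-0.076  0.421  1.802 -0.618  1.457  0.847] x [ 0.43 -0.2   0.25] tilt 44.6 az -129.2 yz -0.01
q [ 0.084  0.33   2.127 -0.963  1.022  0.731] x [ 0.43 -0.17  0.2 ] tilt 44.6 az -89.1 yz -0.01
q [ 0.056  0.591  2.158 -1.168  0.867  1.037] x [ 0.43  -0.182  0.082] tilt 44.6 az -89.1 yz -0.01
q [ 0.061  0.729  2.146 -1.269  0.825  1.196] x [ 0.43  -0.18   0.024] tilt 44.6 az -89.1 yz -0.01
q [ 0.322  0.682  2.081 -0.968  0.948  1.114] x [ 0.438 -0.06   0.05 ] tilt 44.6 az -89.1 yz -0.01
```

apply_moves:
  deltas: [0,0,0,0,0,0,0.02,0,-0.002,-0.005,0.06,0,-0.005,-0.02,0.1,0,-0.005,-0.02,0.14,0,-0.005,-0.02,0.16,0]
  squeeze: 15

```text
clock: 22.0
position: [0.4128, -0.3534, 0.235]
tcp_rot: [0.311, -0.537, 0.754, 0.215]
contact_force: [0.3, -0.6, -1.1]
finger_gap: 0.73
grip_force: 15.0
```

```bash
python3 now.py
```

```text
22.0 q [-1.042  0.55   1.617  0.568  1.541  2.247] x [ 0.413 -0.353  0.235] tilt 44.4 az 70.1 yz -0.01
meas [ 0.413 -0.353  0.235] fk err mm [0.4 0.5 0.2] rot err deg 0.0 F [ 0.3 -0.6 -1.1] gap 0.73 14.99973048819811
```

apply_moves:
  deltas: [0.001,0.008,0.001,0.145,0.002,0.015,0.002,0.29,0.003,0.023,0.003,0.435,0.004,0.03,0.004,0.58,0.005,0.038,0.005,0.725,0.006,0.045,0.006,0.87,0.007,0.053,0.007,1.015,0.008,0.06,0.008,1.16,0.009,0.068,0.009,1.305,0.01,0.075,0.01,1.45,0.011,0.083,0.011,1.595,0.012,0.09,0.012,1.74,0.013,0.1,0.013,1.885,0.014,0.11,0.014,2.03,0.015,0.12,0.015,2.175,0.016,0.13,0.015,2.32,0.017,0.14,0.015,2.465,0.017,0.15,0.015,2.61,0.017,0.153,0.015,2.755,0.017,0.153,0.015,2.9]

```text
clock: 24.0
position: [0.4293, -0.1981, 0.2461]
tcp_rot: [0.179, 0.811, 0.445, -0.335]
contact_force: [-0.4, -0.2, -1.3]
finger_gap: 0.73
grip_force: 15.0
```

apply_moves:
  deltas: [-0.004,0.004,-0.02,0.145,-0.008,0.008,-0.04,0.29,-0.012,0.012,-0.06,0.435,-0.016,0.016,-0.08,0.58,-0.02,0.02,-0.1,0.725,-0.021,0.02,-0.12,0.765,-0.021,0.02,-0.12,0.765]

```text
clock: 24.7
position: [0.4052, -0.179, 0.1249]
tcp_rot: [0.288, 0.589, 0.714, -0.246]
contact_force: [0.4, -0.3, -2.1]
finger_gap: 0.734
grip_force: 15.0
```

```bash
python3 now.py; python3 tipm.py
```

```text
24.7 q [ 0.062  0.446  2.277 -1.268  0.818  0.968] x [ 0.405 -0.179  0.125] tilt 44.5 az -80.0 yz -0.01
meas [ 0.405 -0.179  0.125] fk err mm [ 0.2 -0.5  0.3] rot err deg 0.0 F [ 0.4 -0.3 -2.1] gap 0.734 14.999869739767746
scene fwd:top z rel G (mm) [(-48, 53, 40), (-40, 60, 30), (-32, 64, 18), (-24, 66, 10), (-16, 33, 9), (-8, 29, 6), (0, 29, 8), (8, 38, 0), (16, 36, -19), (24, 36, -25), (32, 35, -30), (40, 36, -33), (48, 38, -35), (56, 39, -34), (64, 37, -35)]
top fwd:top z rel G (mm) [(-32, -2, -16), (-24, 29, -11), (-16, 35, 10), (-8, 32, 10), (0, 36, -6), (8, 39, -3), (16, 39, 0), (24, 39, 7), (32, 37, 3), (40, 40, 11), (48, 39, 11), (56, 45, 9), (64, 40, 15)]
```

apply_moves:
  deltas: [0.002,-0.012,-0.02,0,0.002,-0.012,-0.04,0,0.002,-0.012,-0.047,0,0.002,-0.012,-0.055,0,0.002,-0.012,-0.063,0,0.002,-0.012,-0.071,0,0.002,-0.012,-0.079,0,0.002,-0.012,-0.087,0,0.002,-0.012,-0.094,0,0.002,-0.012,-0.098,0,0.002,-0.012,-0.098,0]
  squeeze: 3

```text
clock: 25.9
position: [0.4239, -0.1676, 0.0496]
tcp_rot: [0.27, 0.598, 0.71, -0.256]
contact_force: [0.6, -0.1, -0.4]
finger_gap: 0.731
grip_force: 3.0
```

```bash
python3 now.py; python3 - <<'E'
from plant import capture
import cv2
from h import *
a=capture("scene")["image"][175:280,120:260];b=capture("top")["image"][150:255,265:405]
cv2.imwrite("pics/d3.png",np.hstack([cv2.resize(i,(400,300),interpolation=cv2.INTER_CUBIC) for i in(a,b)]))
E
```

```text
25.9 q [ 0.082  0.65   2.207 -1.311  0.796  1.109] x [ 0.424 -0.168  0.05 ] tilt 43.7 az -83.6 yz -0.04
meas [ 0.424 -0.168  0.05 ] fk err mm [ 0.2 -0.5  0.2] rot err deg 0.0 F [ 0.6 -0.1 -0.4] gap 0.731 3.000036520497815
```

View pics/d3.png

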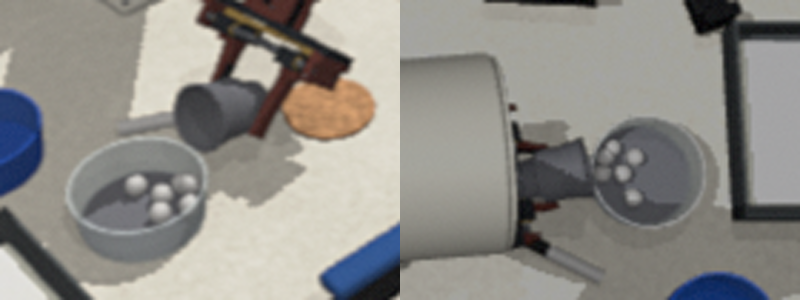

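apply_moves:
  deltas: [0,0.01,0.03,0,0.005,0.01,0.06,-0.13,0.02,0,0.07,-0.26,0.035,-0.01,0.07,-0.39,0.05,-0.02,0.07,-0.52,0.063,-0.029,0.06,-0.63,0.063,-0.029,0.05,-0.63,0.063,-0.029,0.05,-0.63]
  squeeze: 15

```text
clock: 26.8
position: [0.4855, -0.1971, 0.0988]
tcp_rot: [0.177, 0.789, 0.489, -0.328]
contact_force: [-0.7, 0.7, -1.7]
finger_gap: 0.736
grip_force: 15.0
```

```bash
python3 now.py; python3 tipm.py; python3 - <<'E'
from s5 import *
q=call(q0,rows(np.array([0,0,-.07]),0));print(st(q))
E
```

```text
26.8 q [-0.039  0.677  1.797 -0.72   1.193  0.878] x [ 0.485 -0.197  0.099] tilt 43.7 az -119.9 yz -0.04
meas [ 0.486 -0.197  0.099] fk err mm [-0.1 -0.4  0.2] rot err deg 0.0 F [-0.7  0.7 -1.7] gap 0.736 15.00008352828445
scene fwd:top z rel G (mm) [(-48, 54, 36), (-40, 60, 49), (-32, 64, 13), (-24, 69, 17), (-16, 36, 8), (-8, 36, 12), (0, 40, 11), (8, 42, 3), (16, 45, -5), (24, 48, -16), (32, 54, -4), (40, 58, 0), (48, 59, -4), (56, 42, -11), (64, 15, -10)]
top fwd:top z rel G (mm) [(8, 38, 20), (16, 50, 26), (24, 52, 32), (32, 57, 27), (40, 59, 14), (48, 55, -6), (56, 39, -13), (64, 11, -12)]
q [-0.038  0.795  1.792 -0.754  1.109  0.962] x [ 0.485 -0.197  0.03 ] tilt 43.8 az -119.8 yz -0.04
```

apply_moves:
  deltas: [0,0,-0.02,0,0,0,-0.03,0,0,0,-0.038,0,0,0,-0.046,0,0,0,-0.054,0,0,0,-0.061,0,0,0,-0.067,0,0,0,-0.072,0,0,0,-0.072,0]
  squeeze: 3

```text
clock: 27.8
position: [0.4865, -0.1969, 0.0275]
tcp_rot: [0.177, 0.789, 0.489, -0.327]
contact_force: [0.2, -0.1, -1.7]
finger_gap: 0.73
grip_force: 3.0
```

```bash
python3 now.py; python3 tipm.py
```

```text
27.8 q [-0.039  0.8    1.789 -0.755  1.107  0.965] x [ 0.486 -0.197  0.028] tilt 43.7 az -119.7 yz -0.04
meas [ 0.487 -0.197  0.027] fk err mm [-0.1 -0.4  0.2] rot err deg 0.0 F [ 0.2 -0.1 -1.7] gap 0.73 2.99994931116089
scene fwd:top z rel G (mm) [(-56, -37, -44), (-48, 60, -43), (-40, 29, -43), (-32, 66, -42), (-24, 71, -44), (-16, 37, -42), (-8, 46, -41), (0, 59, -43), (8, 72, -46), (16, 72, -44), (24, 68, -45), (32, 61, -44), (40, 51, -45), (48, 45, -46), (56, 37, -43), (64, 27, -42)]
top fwd:top z rel G (mm) [(0, 62, 36), (8, 71, 48), (16, 71, -5), (24, 64, -44), (32, 60, -47), (40, 51, -46), (48, 43, -41), (56, 33, -45), (64, 28, -41)]
```

apply_moves:
  deltas: [-0.001,-0.003,0,0,-0.003,-0.005,0,0,-0.004,-0.008,0,0,-0.006,-0.01,0,0,-0.007,-0.013,0,0,-0.007,-0.013,0,0]

```text
clock: 28.5
position: [0.4795, -0.2102, 0.0282]
tcp_rot: [0.178, 0.789, 0.489, -0.327]
contact_force: [1.3, 0.6, -1.0]
finger_gap: 0.732
grip_force: 3.0
```

```bash
python3 now.py; python3 tipm.py
```

```text
28.5 q [-0.062  0.794  1.804 -0.774  1.092  0.963] x [ 0.479 -0.211  0.028] tilt 43.7 az -119.7 yz -0.04
meas [ 0.48  -0.21   0.028] fk err mm [-0.1 -0.4  0.2] rot err deg 0.0 F [ 1.3  0.6 -1. ] gap 0.732 2.9999455176948686
scene fwd:top z rel G (mm) [(-56, -37, -45), (-48, 57, -44), (-40, 58, -44), (-32, 65, -44), (-24, 70, -44), (-16, 45, -44), (-8, 56, -44), (0, 74, -42), (8, 74, -42), (16, 68, -45), (24, 63, -43), (32, 58, -47), (40, 54, -45), (48, 45, -44), (56, 38, -42), (64, 32, -35)]
top fwd:top z rel G (mm) [(0, 68, 42), (8, 74, 3), (16, 62, -10), (24, 63, -38), (32, 54, -46), (40, 53, -45), (48, 43, -50), (56, 38, -46), (64, 29, -25)]
```

apply_moves:
  deltas: [0.006,0.011,0.005,0,0.012,0.022,0.03,0,0.01,0.04,0.06,0,-0.01,0.08,0.065,0,-0.035,0.12,0.065,0,-0.053,0.152,0.06,0,-0.053,0.152,0.04,0,-0.053,0.152,0.03,0,-0.053,0.152,0.03,0]
  squeeze: 10

```text
clock: 29.5
position: [0.4265, -0.0576, 0.0574]
tcp_rot: [0.177, 0.788, 0.489, -0.328]
contact_force: [0.3, 0.1, -1.9]
finger_gap: 0.731
grip_force: 10.0
```

```bash
python3 now.py; python3 tipm.py
```

```text
29.5 q [ 0.215  0.714  1.896 -0.591  1.174  1.09 ] x [ 0.426 -0.058  0.058] tilt 43.8 az -119.8 yz -0.04
meas [ 0.427 -0.058  0.057] fk err mm [-0.1 -0.4  0.2] rot err deg 0.0 F [ 0.3  0.1 -1.9] gap 0.731 9.99995515034243
scene fwd:top z rel G (mm) [(-48, 58, 48), (-32, 66, 24), (-24, 35, 14), (-16, 43, 22), (-8, 53, 18), (0, 69, 13), (8, 73, 4), (16, 68, -7), (24, 64, -14), (32, 56, -63), (40, 50, 6), (48, 48, 14), (56, 39, 24), (64, 36, 25)]
top fwd:top z rel G (mm) [(-32, 38, -4), (-24, 37, 13), (-16, 46, -68), (-8, 63, 17), (0, 74, 16), (8, 73, -20), (16, 69, -14), (24, 60, -8), (32, 56, -3), (40, 50, 3), (48, 42, 13), (56, 38, 22)]
```

apply_moves:
  deltas: [0,0,-0.02,0,0,0,-0.027,0,0.001,0.001,-0.031,0,0.002,0.003,-0.033,0,0.003,0.006,-0.034,0,0.005,0.009,-0.036,0,0.007,0.012,-0.037,0,0.009,0.015,-0.038,0,0.01,0.017,-0.038,0,0.01,0.017,-0.038,0]
  squeeze: 3

```text
clock: 30.6
position: [0.4372, -0.0404, 0.02]
tcp_rot: [0.178, 0.789, 0.489, -0.327]
contact_force: [0.5, -0.5, -1.5]
finger_gap: 0.736
grip_force: 3.0
```

```bash
python3 now.py; python3 tipm.py
```

```text
30.6 q [ 0.24   0.792  1.857 -0.583  1.145  1.127] x [ 0.437 -0.041  0.02 ] tilt 43.7 az -119.7 yz -0.04
meas [ 0.437 -0.04   0.02 ] fk err mm [-0.1 -0.4  0.2] rot err deg 0.0 F [ 0.5 -0.5 -1.5] gap 0.736 2.9999884271455812
scene fwd:top z rel G (mm) [(-56, 45, -36), (-48, 55, -37), (-40, 45, -35), (-32, 62, -34), (-24, 69, 27), (-16, 73, 26), (-8, 74, 22), (0, 74, 13), (8, 72, -11), (16, 71, 8), (24, 67, 7), (32, 65, 18), (40, 60, 38), (48, 57, -35), (56, -31, -36), (64, -29, -36)]
top fwd:top z rel G (mm) [(-56, 35, -37), (-48, 32, -40), (-32, 47, 22), (-24, 65, -27), (-16, 69, -29), (-8, 74, -21), (0, 74, -21), (8, 72, -20), (16, 71, -8), (24, 68, -29), (32, 62, 23), (40, 61, 39), (48, 58, 56), (56, -32, -36), (64, -29, -38)]
```

apply_moves:
  deltas: [0.001,0.001,-0.001,0,0.002,0.003,-0.002,0,0.003,0.005,-0.004,0,0.004,0.007,-0.005,0,0.004,0.007,-0.005,0]

```text
clock: 31.2
position: [0.4407, -0.0338, 0.0151]
tcp_rot: [0.178, 0.789, 0.489, -0.327]
contact_force: [-0.3, -0.8, 2.8]
finger_gap: 0.732
grip_force: 3.3
```

```bash
python3 now.py; python3 tipm.py
```

```text
31.2 q [ 0.25   0.805  1.843 -0.576  1.15   1.131] x [ 0.441 -0.034  0.015] tilt 43.7 az -119.7 yz -0.04
meas [ 0.441 -0.034  0.015] fk err mm [-0.1 -0.4  0.2] rot err deg 0.0 F [-0.3 -0.8  2.8] gap 0.732 3.310177251623827
scene fwd:top z rel G (mm) [(-56, -25, -31), (-48, 52, -31), (-40, 35, -30), (-32, 65, -29), (-24, 70, 28), (-16, 73, 26), (-8, 71, 19), (0, 73, 16), (8, 73, -13), (16, 71, -6), (24, 69, 12), (32, 66, 14), (40, 64, 55), (64, -26, -29)]
top fwd:top z rel G (mm) [(-56, 40, -35), (-48, 43, -33), (-32, 69, 19), (-24, 69, -25), (-16, 72, -15), (-8, 73, -18), (0, 72, -22), (8, 72, -20), (16, 69, -14), (24, 70, 5), (32, 67, 28), (40, 63, 55), (64, -26, -33)]
```

apply_moves:
  deltas: [0,0,0,0,0,0,0,0,0,0,0,0]
  fingers: 0.55

```text
clock: 31.6
position: [0.4409, -0.0337, 0.015]
tcp_rot: [0.178, 0.789, 0.489, -0.327]
contact_force: [-0.2, 0.4, 0.4]
finger_gap: 0.777
grip_force: 0.6
```

apply_moves:
  deltas: [0,0,0,0,0,0,0,0,0,0,0,0,0,0,0,0,0,0,0,0]
  fingers: 1

```text
clock: 32.1
position: [0.4406, -0.0338, 0.0152]
tcp_rot: [0.178, 0.789, 0.489, -0.327]
contact_force: [-1.3, 1.4, 2.8]
finger_gap: 0.996
grip_force: 1.5
```

```bash
python3 now.py; python3 tipm.py; python3 - <<'E'
from plant import capture
import cv2
from h import *
a=capture("scene")["image"][150:270,140:300];b=capture("top")["image"][150:270,240:400]
cv2.imwrite("pics/d4.png",np.hstack([cv2.resize(i,(400,300),interpolation=cv2.INTER_CUBIC) for i in(a,b)]))
E
```

```text
32.1 q [ 0.25   0.805  1.843 -0.575  1.15   1.131] x [ 0.44  -0.034  0.015] tilt 43.7 az -119.7 yz -0.04
meas [ 0.441 -0.034  0.015] fk err mm [-0.1 -0.4  0.2] rot err deg 0.0 F [-1.3  1.4  2.8] gap 0.996 1.4644230413250625
scene fwd:top z rel G (mm) [(-56, -24, -31), (-48, -25, -31), (-40, -26, -31), (-32, 29, -30), (-24, 70, 9), (-16, 73, 4), (-8, 74, 1), (0, 73, -12), (8, 72, -14), (16, 70, -16), (24, 68, 11), (32, 68, 16), (40, 64, 50), (64, -26, -29)]
top fwd:top z rel G (mm) [(-56, -21, -33), (-48, -23, -32), (-32, 67, -37), (-24, 71, -28), (-16, 67, -15), (-8, 71, -21), (0, 63, -23), (8, 70, -19), (16, 69, -14), (24, 70, 11), (32, 67, -28), (40, 63, 56), (64, -25, -30)]
```

View pics/d4.png

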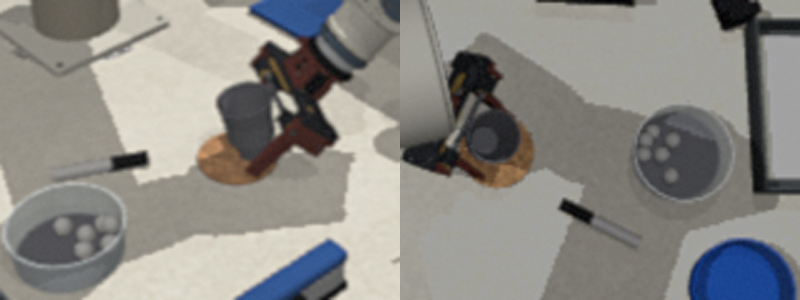

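apply_moves:
  deltas: [-0.001,0.001,0.002,0,-0.003,0.002,0.003,0,-0.003,0.002,0.003,0]

```text
clock: 32.6
position: [0.438, -0.0317, 0.0181]
tcp_rot: [0.178, 0.789, 0.489, -0.327]
contact_force: [0.0, 0.8, 0.6]
finger_gap: 0.999
grip_force: 0.0
```

```bash
python3 now.py; python3 tipm.py
```

```text
32.6 q [ 0.255  0.798  1.849 -0.572  1.151  1.132] x [ 0.438 -0.032  0.018] tilt 43.7 az -119.7 yz -0.04
meas [ 0.438 -0.032  0.018] fk err mm [-0.1 -0.4  0.2] rot err deg 0.0 F [0.  0.8 0.6] gap 0.999 0.0
scene fwd:top z rel G (mm) [(-56, -28, -34), (-48, -27, -34), (-40, -26, -33), (-32, 24, -34), (-24, 70, 15), (-16, 72, 8), (-8, 71, 0), (0, 67, -4), (8, 62, -18), (16, 68, -17), (24, 66, 10), (32, 65, 12), (40, 63, 45), (64, -30, -31)]
top fwd:top z rel G (mm) [(-56, -23, -37), (-48, -27, -35), (-40, -22, -33), (-32, 67, -36), (-24, 69, -30), (-16, 72, -26), (-8, 70, -20), (0, 67, -27), (8, 68, -26), (16, 66, -20), (24, 66, 1), (32, 64, -26), (40, 64, 53), (64, -31, -33)]
```

apply_moves:
  deltas: [0.001,0.002,0.002,0,0.002,0.004,0.004,0,0.003,0.006,0.007,0,0.005,0.008,0.01,0,0.007,0.012,0.014,0,0.009,0.016,0.019,0,0.012,0.021,0.025,0,0.016,0.028,0.033,0,0.021,0.036,0.043,0,0.028,0.048,0.058,0,0.035,0.06,0.072,0,0.045,0.078,0.094,0,0.055,0.096,0.115,0,0.065,0.114,0.14,0,0.075,0.13,0.17,0,0.075,0.13,0.2,0]

```text
clock: 34.3
position: [0.514, 0.1006, 0.2199]
tcp_rot: [0.178, 0.789, 0.49, -0.326]
contact_force: [0.2, 0.8, 1.1]
finger_gap: 0.997
grip_force: 0.0
```

```bash
python3 now.py; python3 - <<'E'
from plant import capture
import cv2
from h import *
a=capture("scene")["image"];b=capture("top")["image"]
cv2.imwrite("pics/f.png",np.vstack([np.hstack([cv2.resize(i,(400,300),interpolation=cv2.INTER_CUBIC) for i in(a[150:270,140:300],b[150:270,240:400])]),np.hstack([cv2.resize(i,(400,300)) for i in (a,b)])]))
E
```

```text
34.3 q [ 0.416  0.604  1.549 -0.425  1.634  0.991] x [0.514 0.1   0.22 ] tilt 43.6 az -119.6 yz -0.04
meas [0.514 0.101 0.22 ] fk err mm [-0.2 -0.3  0.2] rot err deg 0.0 F [0.2 0.8 1.1] gap 0.997 0.0
```

View pics/f.png

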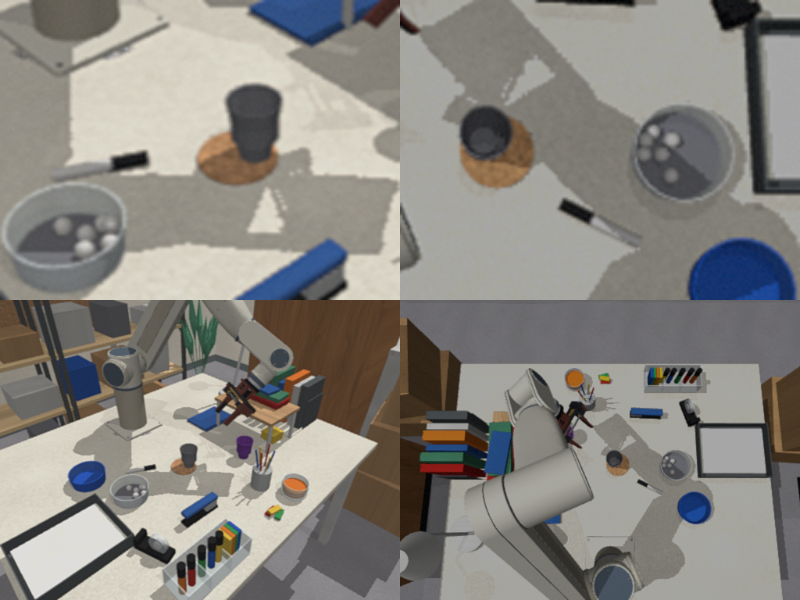

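```bash
python3 - <<'E'
from plant import capture
from h import *
c=capture("top");p=P(c,428.8,316.3,.096);print("rim ctr",p)
K=c["mtx"];D=c["depth"];v,u=np.mgrid[:384,:512];X=np.stack([(u-K[0,2])/K[0,0]*D,(v-K[1,2])/K[1,1]*D,D],-1)@c["cam_to_world"][:3,:3].T+c["cam_to_world"][:3,3]
m=(D>0)&(np.hypot(X[...,0]-p[0],X[...,1]-p[1])<.055)&(X[...,2]>.086);Q=X[m];print(len(Q),Q.min(0),Q.max(0),(Q.min(0)+Q.max(0))/2)
I=c["image"].astype(int);cork=(I[...,2]-I[...,0]>35)&(D>0)&(abs(X[...,2]-.006)<.008)&(np.hypot(X[...,0]-.438,X[...,1]+.038)<.08)
C=X[cork];print("mat",C.min(0),C.max(0))
c=capture("scene");print("foot scene",P(c,(140+255*.4)/.64,(150+155*.4)/.64,.006))
E
```

```text
rim ctr [ 0.451 -0.017  0.096]
87 [ 0.41453686 -0.05351813  0.08636047] [0.48781373 0.01875402 0.09983842] [ 0.45117529 -0.01738205  0.09309944]
mat [ 0.38535747 -0.08922386 -0.00134629] [0.48588209 0.01731848 0.01387597]
foot scene [ 0.456 -0.019  0.006]
```

```bash
python3 -c "
from plant import job
print(job.job_done())"
```

```text
the job is handed in; nothing more can be done
None
```

I handed the job in at about 34 s. My last pictures show all six erasers in the upright dish, which I nudged about 1 cm at most, and the empty cup let go, upright and wholly on the cork mat (about 10 mm to spare). The shelf wasn't knocked and nothing else looks moved, but the hand-in returned no verdict. To tip and right the cup I pivoted it in the gripper against the dish rim.

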